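Set the dinner lights and shut the rain cover

TASK

Get the garden dinner's dimmer box ready for the evening: press the plug-in module down until it is fully home, flush with the rim round its bay, and slide each of the two dimmer grips along its track until it is level with the pale marker tab beside it, leaving the tabs where they are. Only then swing the rain cover over and press it down until it is fully shut. Do not disturb the bottle, the candlestick or the potted plant.

Things in the scene. Friction and masses are not known exactly. Their poses are not given: they have to be found in the camera images.
- box: Grey dimmer box fixed to the table, 220 mm (x) by 250 mm (y), its flat control panel 50 mm above the table. Origin: centre of its underside, on the table; x points away from the robot at yaw 0, y to the left, z up. From right (-y) to left (+y) on the panel: module in its bay, right dimmer, left dimmer, cover hinge.
- module (a joint): How far the plug-in module is pressed down, m: 0 standing 14 mm proud of its bay rim, 0.014 fully home and flush with it. It slides stiffly (about 5 N) and stays.
- module_top (a point): Centre of the module's flat top, 90 mm (box x) by 64 mm (box y). The bay rim round it stands 12 mm above the panel (62 mm above the table) and is 6 mm thick.
- dimmer_left (a joint): Left dimmer, m: 0 at the end nearer the robot (box x = -55 mm) to 0.11 at the far end (box x = +55 mm). Stays where left; takes about 3 N.
- grip_left (a point): Top centre of the left dimmer's black paddle grip (line across it marks the middle), which slides along box x on the line box y = 75 mm. Grip: 22 mm along the track, 44 mm across, its underside 8 mm and its top 48 mm above the panel (98 mm above the table). Axes as the box.
- mark_left (a point): Top centre of the left dimmer's pale marker tab, a low pointed tab 10 mm high, 16 mm long, 16 mm wide, in a stiff slot of its own beside the dimmer track at box y = 41 mm, its point towards the track. Where its point is along box x is where the left grip's middle line must be. Axes as the box.
- dimmer_right (a joint): Right dimmer, m: same meaning as the left one.
- grip_right (a point): Top centre of the right dimmer's black paddle grip (line across it marks the middle), which slides along box x on the line box y = 5 mm. Grip: 22 mm along the track, 44 mm across, its underside 8 mm and its top 48 mm above the panel (98 mm above the table). Axes as the box.
- mark_right (a point): Top centre of the right dimmer's pale marker tab, a low pointed tab 10 mm high, 16 mm long, 16 mm wide, in a stiff slot of its own beside the dimmer track at box y = -29 mm, its point towards the track. Where its point is along box x is where the right grip's middle line must be. Axes as the box.
- cover (a joint): Angle of the rain cover, rad: 0 fully shut on the box, growing as it opens to the left; about 1.57 is standing upright; starts leaning back at 1.8 to 2.1. Its stiff hinge (1.1 N m) holds it at any angle.
- cover_hinge (a point): Middle of the cover's hinge line, on the left edge of the panel, 51 mm above the table; the line runs along box x. Axes as the box.
- cover_edge (a point): Middle of the cover's free top edge. The cover is a rigid grey shell 220 mm along the hinge, 247 mm from hinge to free edge and 60 mm deep, walls 4 mm, open underneath. At this point its flat outer face meets its free end wall. Own axes: y points from the free edge to the hinge, z out of the flat outer face, x along the hinge. When shut, the outer face is 111 mm above the table.
- bottle: Loose green glass bottle standing on the table right of the box, 64 mm diameter, 190 mm high; origin under its centre.
- candlestick: Loose brass candlestick with a white candle, foot 84 mm diameter, 160 mm high, right of the box; origin under its centre.
- potplant: Loose plant in a terracotta pot, 100 mm diameter, pot 85 mm high with leaves to about 170 mm, left of the box; origin under its centre.

How it is judged:
On the way:
1. with the cover still open, the module is home and both dimmers are level with their marker tabs (value of joint module above 0.012 m and x of grip_left in the frame of mark_left between -0.005 and 0.005 m and x of grip_right in the frame of mark_right between -0.005 and 0.005 m and value of joint cover above 0.8 rad), for 0.2 s.
At the end, for the whole second after the job is handed in: The module is pressed in to within 2 mm of flush, each dimmer grip's middle is within 5 mm of its marker tab along the track, and the cover is shut to within 0.03 rad (about 7 mm at its free edge) (value of joint module above 0.012 m and x of grip_left in the frame of mark_left between -0.005 and 0.005 m and x of grip_right in the frame of mark_right between -0.005 and 0.005 m and value of joint cover below 0.03 rad); the robot touches nothing.
It fails at once if the bottle is pushed more than 30 mm away or tipped (distance of bottle from where it was at the start of the episode above 0.03 m or angle between bottle's own z axis and vertical above 0.3 rad).
It fails at once if the candlestick is pushed more than 30 mm away or tipped (distance of candlestick from where it was at the start of the episode above 0.03 m or angle between candlestick's own z axis and vertical above 0.3 rad).
It fails at once if the potted plant is pushed more than 30 mm away or tipped (distance of potplant from where it was at the start of the episode above 0.03 m or angle between potplant's own z axis and vertical above 0.3 rad).
It fails at once if the left marker tab is shifted by more than 5 mm along its slot (distance of mark_left from where it was at the start of the episode above 0.005 m).
It fails at once if the right marker tab is shifted by more than 5 mm along its slot (distance of mark_right from where it was at the start of the episode above 0.005 m).
It also fails if it takes over 64 s, if anything falls off the work surface, if the arm or the gripper's body presses on something with over 40 N, if the wrist force passes 120 N, or if a joint passes its speed limit or range.

ROBOT

A 6-joint arm with a two-finger parallel gripper is mounted at the origin on the work surface. World frame = base frame: x ahead of the robot, y to its left, z up, the work surface at z = 0. Lengths are in m, angles in rad, forces in N, time in s.
With the tool pointing down it reaches from about 0.375 to 0.9 m from the base axis. Payload 3.1 kg.
Tool frame: the origin (TCP) lies on the centre line of the jaws, within the pads' length; the fingertips stand robot.tip_reach ahead of it and the grasp point (between the pads) is the TCP (robot.tip_reach is the distance from the TCP to the fingertips, in m); z points along the fingers, y is the direction in which the jaws open and shut (so a half turn about z gives the same grasp; the last joint's range is limited). The gripper opens to 87 mm and grips with 3 to 60 N. Pads are 19 mm wide; open, the fingers measure 117 mm over their backs; the gripper's body (75 mm by 190 mm) begins 51 mm behind the grasp point.
Start: joints at [-1.331, 0.527, 1.433, -0, 1.181, -0.178], TCP at [0.254, -0.571, 0.215] pointing down, gripper open.
Joint ranges: [-3.08, 3.08], [-0.75, 2.2], [0.22, 2.44], [-1.43, 4.57], [0, 2.65], [-2.85, 2.85]. Speed limits (rad/s): [2.79, 2.79, 3.14, 3.14, 3.14, 3.14].

INTERFACE

Orientations are given as a unit quaternion [x, y, z, w].
In Python, from rig import telemetry, viewer, robot gives the robot as it stands. The module is installed in compiled form; this text tells all that it offers.
- The arm moves only by the tool step_arm, never from a script. Its argument "targets" is a list of rows, each an object of numbers: "dx", "dy", "dz": the shift along the tool's x, y, z in m; "rx", "ry", "rz": the turn, a rotation vector about the tool's x, y, z in degrees. In form: [{"dx": .., "dy": .., "dz": .., "rx": .., "ry": .., "rz": ..}, ...]. A call has exactly 5 rows; each row is the pose to reach, as a shift and turn from the pose measured when the call began, along the tool's axes at that moment; what a row does not reach only later rows make up. A row lasts 1/8 s, in which the tool goes at most 62.5 mm and 10.7 degrees, less where a joint would pass 70% of its speed; a pose out of reach is approached as far as the arm can. A call with a gripper value outside its range is refused whole. "gripper" is the opening, from 0 (shut) to 1 (fully open), set as the call begins (left out, the last holds). The fingers move at their own pace and stop on an object; "force" is the grip in N (left out, the last holds). Time passes only in rows, so rows that repeat a pose let the fingers close, or fill a call up. It gives the time, the measured TCP pose, the force and the opening at its end, in the units of the state.
- telemetry.get_obs(): the state, without advancing time (a new reading comes with each control period).
- viewer.camera(name): name is "scene" or "side" or "wrist"; returns a dict with "img" (420x560x3 uint8, blue, green, red), "depth" (420x560 float32, m along the optical axis (not along the pixel's ray), 0 where there is no reading), "K" (3x3 intrinsics, pixels), "R" (3x3) and "t" (3): a world point X has camera coordinates R X + t. Camera axes: x right, y down, z forward; pixel columns grow to the right and rows downward; lengths in m; the calibration is good to about 2 mm. The wrist camera is an equidistant fisheye: a pixel r from the principal point sees the ray r / f radians off the axis. A picture is of the moment at which its call begins.
- robot.hand_in(): hands the job in, once; it reports no verdict.
The state is a dict: "time": time; "q": joint angles; "joint_velocities": joint speeds; "joint_torque": joint torques, N m; "position": TCP position; "tool_rot": TCP orientation; "ft_force": force on the tool from outside, world axes, zero at the start; "moment": the same for the moment, N m; "grip_width": finger opening in m.
Only numpy, scipy, OpenCV 4.12 (cv2) and the standard library are available. Lean on these libraries where they do the work, as an engineer would, in place of code of your own. Each camera call takes 0.05 s, during which the arm holds its last target.

## Working session

There is one attempt and no reset: what is moved stays moved. The work goes in short steps, Python scripts to look and compute and a tool call to move; the robot and the scene stay as the last step left them, time stands still between calls to the robot, and variables do not carry over. Pictures are saved under pics/ and viewed, and the job is handed in when it is done.

Besides the shell and the picture viewer there is one more tool, called after "Request:" as name(argument=value, ...), one argument or row to a line, values as JSON. step_arm: Moves the arm, as the interface text tells. Its arguments: {"type":"object","properties":{"targets":{"type":"array"},"gripper":{"type":"number"},"force":{"type":"number"}},"required":["targets"]}

```bash
mkdir -p pics; ls
python3 - <<'E'
from rig import telemetry, viewer, robot
import cv2,numpy as np
o=telemetry.get_obs(); print(o, robot.tip_reach)
for n in ["scene","side","wrist"]:
    c=viewer.camera(n); cv2.imwrite(f"pics/{n}0.png",c["img"]); np.savez(f"{n}0.npz",**c)
    print(n,c["K"],c["R"],c["t"])
E
```

```text
pics
{'time': 0.0, 'q': array([-1.33153515e+00,  5.28453835e-01,  1.43389216e+00, -2.67407474e-05,
        1.18137791e+00, -1.78504569e-01]), 'joint_velocities': array([ 0.00017868, -0.00016852,  0.00134511,  0.00106602,  0.00050863,
        0.00071029]), 'joint_torque': array([-1.89152120e-04, -4.40044320e+01, -1.76590133e+01,  6.33050082e-02,
        5.81241434e-02, -1.53144997e-04]), 'position': array([ 0.25341394, -0.57051207,  0.21448244]), 'tool_rot': array([ 9.78261570e-01,  2.07372047e-01, -4.47251863e-05, -1.06476013e-03]), 'ft_force': array([0.25508053, 0.05694188, 0.39848788]), 'moment': array([ 0.02036487, -0.03867314, -0.03069721]), 'grip_width': 0.08721931641409612} 0.019
scene [[417.30925276   0.         282.31306596]
 [  0.         417.30925276 221.26271685]
 [  0.           0.           1.        ]] [[-0.59093493  0.80633381  0.02493382]
 [ 0.46346346  0.36463031 -0.8076177 ]
 [-0.66030109 -0.4656936  -0.58917905]] [ 0.27496768 -0.20863322  1.66447091]
side [[502.9523476    0.         272.89175354]
 [  0.         502.9523476  208.93101071]
 [  0.           0.           1.        ]] [[-0.69425505 -0.71971468 -0.00455155]
 [-0.52510207  0.51083145 -0.68067543]
 [ 0.49221717 -0.47017232 -0.73257098]] [0.44846076 0.32462846 0.96195632]
wrist [[325.1922621    0.         277.88155271]
 [  0.         325.1922621  204.37170026]
 [  0.           0.           1.        ]] [[ 4.05481116e-01 -9.14103132e-01 -7.27180726e-04]
 [-8.73929737e-01 -3.87893857e-01  2.92891054e-01]
 [-2.68014699e-01 -1.18126287e-01 -9.56145544e-01]] [-0.62459386 -0.03571298  0.39215533]
```

View pics/scene0.png

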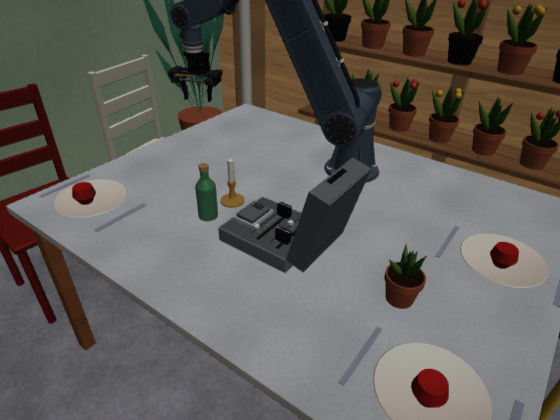

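View pics/side0.png

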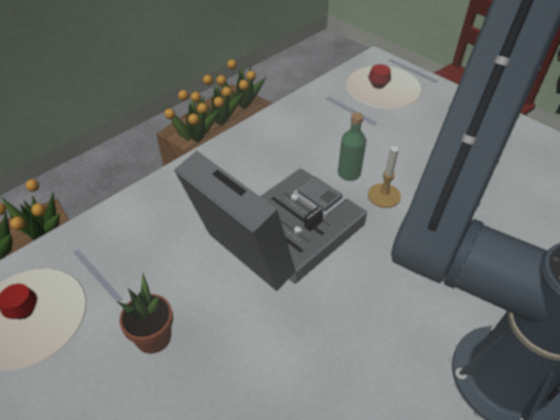

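View pics/wrist0.png

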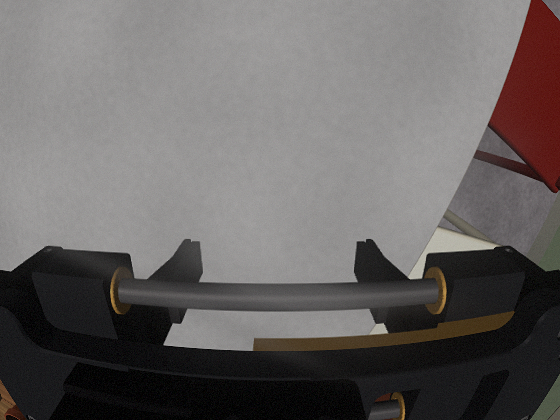

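```bash
cat > h.py <<'E'
import numpy as np,cv2
def cloud(c):
    d=c["depth"];K=c["K"];v,u=np.mgrid[:d.shape[0],:d.shape[1]]
    X=np.stack([(u-K[0,2])/K[0,0]*d,(v-K[1,2])/K[1,1]*d,d],-1)
    W=(X-c["t"])@c["R"]; W[d==0]=np.nan
    return W
def proj(c,P):
    P=np.atleast_2d(P);X=P@c["R"].T+c["t"];return (X@c["K"].T)[:,:2]/X[:,2:]
def ray_z(c,u,v,z):
    d=c["R"].T@np.array([(u-c["K"][0,2])/c["K"][0,0],(v-c["K"][1,2])/c["K"][1,1],1]);o=-c["R"].T@c["t"]
    return o+d*(z-o[2])/d[2]
def crop(c,x0,y0,x1,y1,f,name):
    cv2.imwrite(name,cv2.resize(c["img"][y0:y1,x0:x1],None,fx=f,fy=f,interpolation=cv2.INTER_CUBIC))
E
python3 - <<'E'
from h import *
s=dict(np.load("scene0.npz"));d=dict(np.load("side0.npz"))
crop(s,190,150,380,280,4,"pics/s0c.png");crop(d,170,100,410,290,3,"pics/d0c.png")
for n,c in(("s",s),("d",d)):
    print(n,-c["R"].T@c["t"])
    W=cloud(c)
    if n=="s":
        pts=dict(bottle=(206,200),candle=(232,198),pot=(403,290),mod=(255,214),gr=(285,207),gl=(284,232),coverface=(330,210),table=(200,260))
    else: pts=dict(bottle=(350,165),candle=(384,192),pot=(150,335),mod=(318,190),cover=(235,220),gl=(310,215))
    for k,(u,v) in pts.items(): print(k,W[v,u].round(4))
E
```

```text
s [1.35823383 0.62949171 0.80531951]
bottle [ 0.6051 -0.1968  0.0826]
candle [ 0.4726 -0.2106  0.0172]
pot [0.5904 0.4541 0.078 ]
mod [ 0.5587 -0.0369  0.073 ]
gr [0.4989 0.0318 0.0958]
gl [0.6027 0.1035 0.0972]
coverface [0.631  0.2529 0.2507]
table [ 0.7555 -0.0817 -0.    ]
d [0.00831781 0.6092186  0.92770909]
bottle [ 0.5647 -0.1966  0.0592]
candle [ 0.4607 -0.211   0.0259]
pot [0.5013 0.4546 0.0891]
mod [ 0.5505 -0.0586  0.075 ]
cover [0.4762 0.2539 0.2718]
gl [0.4932 0.0324 0.1009]
```

View pics/s0c.png

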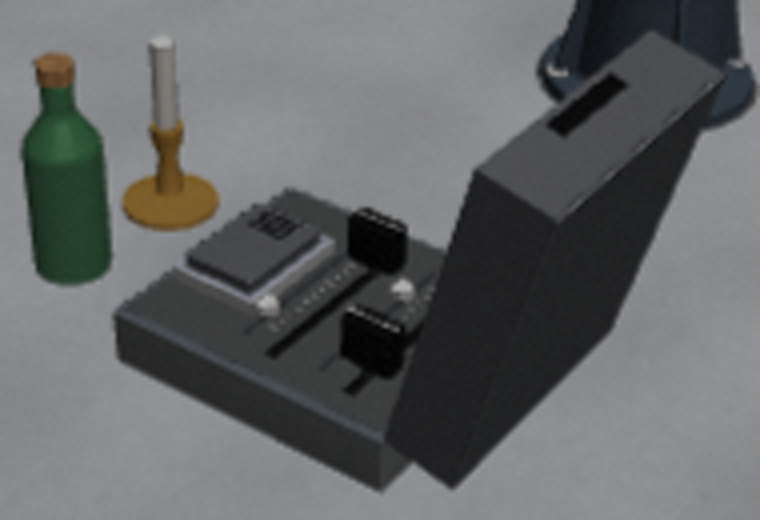

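View pics/d0c.png

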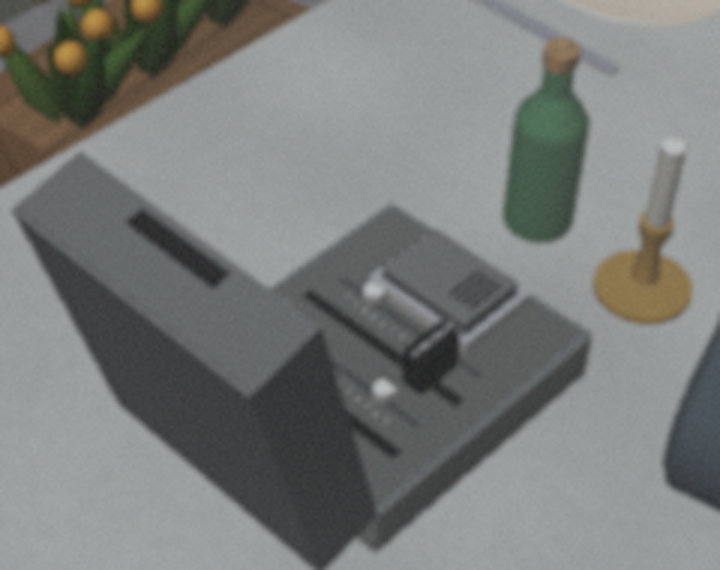

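Run:
```python
from h import *
from scipy.optimize import least_squares
s=dict(np.load("scene0.npz"));d=dict(np.load("side0.npz"))
S=lambda a,b:((a+.5)/4+190-.5,(b+.5)/4+150-.5); D=lambda a,b:((a+.5)/3+170-.5,(b+.5)/3+100-.5)
ob=[(s,S(115,318),(.11,-.125)),(s,S(385,462),(.11,.125)),(s,S(290,190),(-.11,-.125)),(d,D(590,340),(-.11,-.125)),(d,D(375,518),(-.11,.125)),(d,D(395,207),(.11,-.125))]
for c,p,b in ob: print(b,ray_z(c,*p,.05).round(4))
def w(q,b):
    b=np.asarray(b);c_,s_=np.cos(q[2]),np.sin(q[2]);return np.array([q[0]+c_*b[0]-s_*b[1],q[1]+s_*b[0]+c_*b[1]])
f=lambda q:np.concatenate([proj(c,[*w(q,b),.05])[0]-p for c,p,b in ob])
r=least_squares(f,[.55,.04,0],loss="soft_l1");print(r.x,f(r.x).round(2));q=r.x
np.save("box.npy",q)
def tob(P):
    c_,s_=np.cos(q[2]),np.sin(q[2]);a,b=P[0]-q[0],P[1]-q[1];return np.array([c_*a+s_*b,-s_*a+c_*b,P[2]])
for n,p,z in [("markR s",(s,S(268,300)),.06),("markL s",(s,S(402,285)),.06),("gripR s",(s,S(378,222)),.098),("gripL s",(s,S(374,318)),.098),
 ("markR d",(d,D(375,286)),.06),("markL d",(d,D(383,385)),.06),("gripR d",(d,D(431,340)),.098)]:
    print(n,tob(ray_z(*([p[0]]+list(p[1])),z)).round(4))
# cover angle
W=cloud(s); W2=cloud(d)
for n,A in(("s",W),("d",W2)):
    P=A.reshape(-1,3);P=P[np.isfinite(P).all(1)]
    B=np.array([tob(p) for p in P]); m=(abs(B[:,0])<.1)&(B[:,1]>.05)&(B[:,1]<.35)&(B[:,2]>.12); B=B[m]
    # outer face = max extents; angle candidates
    np.save(f"cov_{n}.npy",B); print(n,len(B),B.min(0),B.max(0),B[B[:,2].argmax()])
    # plane fit by ransac
    for k in range(2):
        best=None
        rng=np.random.default_rng(0)
        for i in range(300):
            t=B[rng.choice(len(B),3)];nn=np.cross(t[1]-t[0],t[2]-t[0]);l=np.linalg.norm(nn)
            if l<1e-6:continue
            nn/=l;inl=abs((B-t[0])@nn)<.003
            if best is None or inl.sum()>best.sum():best=inl
        c0=B[best].mean(0);nn=np.linalg.svd(B[best]-c0)[2][2] if best.sum()<5000 else np.linalg.eigh(np.cov(B[best].T))[1][:,0]
        print(best.sum(),c0.round(3),nn.round(3),np.arctan2(nn[2],nn[1]));B=B[~best]
```

```text
(0.11, -0.125) [ 0.6615 -0.0937  0.05  ]
(0.11, 0.125) [0.6671 0.1582 0.05  ]
(-0.11, -0.125) [ 0.4434 -0.101   0.05  ]
(-0.11, -0.125) [ 0.4347 -0.1032  0.05  ]
(-0.11, 0.125) [0.4329 0.1407 0.05  ]
(0.11, -0.125) [ 0.6488 -0.1047  0.05  ]
[0.54368733 0.02108143 0.01430639] [-0.71 -2.03  0.13 -4.57  0.41 -1.45  0.36 -0.67 -0.91  1.28 -2.51 -0.82]
markR s [ 0.0401 -0.0316  0.06  ]
markL s [-0.0365  0.0373  0.06  ]
gripR s [-0.0486  0.0052  0.098 ]
gripL s [0.0517 0.0725 0.098 ]
markR d [ 0.0435 -0.039   0.06  ]
markL d [-0.0333  0.033   0.06  ]
gripR d [-0.0498  0.0002  0.098 ]
s 2151 [-0.0999205   0.17791746  0.12005004] [0.09995581 0.23783955 0.29298288] [0.02634792 0.18873333 0.29298288]
1133 [0.007 0.209 0.283] [-0.001 -0.248 -0.969] -1.8214881712387885
991 [0.007 0.219 0.201] [-0.001  0.973 -0.23 ] -0.23248721082627852
d 4701 [-0.09997887  0.17606533  0.12002838] [0.09989931 0.23636552 0.29634449] [-0.03465454  0.18627028  0.29634449]
2792 [-0.006  0.207  0.286] [ 0.    -0.244 -0.97 ] -1.8177442077482424
1804 [-0.005  0.217  0.204] [ 0.    -0.973  0.233] 2.906894521765343
```

```bash
cat >> h.py <<'E'
from scipy.spatial.transform import Rotation as Ro
def goal(P,yaw_deg,obs=None):
    """tool-frame shift (mm) & rotvec (deg) to reach world P, tool down with tool x at yaw"""
    from rig import telemetry
    o=obs or telemetry.get_obs()
    R=Ro.from_quat(o["tool_rot"]); y=np.radians(yaw_deg)
    T=Ro.from_matrix(np.array([[np.cos(y),np.sin(y),0],[np.sin(y),-np.cos(y),0],[0,0,-1]]).astype(float))
    print("t",round(float(o["time"]),2),"pos",o["position"].round(4),"F",o["ft_force"].round(1),"w",round(o["grip_width"],4))
    print("shift mm",(R.inv().apply(np.array(P)-o["position"])*1000).round(1),"turn",np.degrees((R.inv()*T).as_rotvec()).round(1))
E
python3 - <<'E'
from h import *
w=dict(np.load("wrist0.npz"));c=-w["R"].T@w["t"];print(c, c-np.array([.2534,-.5705,.2145]),w["R"][2])
goal([.46,-.0,.33],90.8)
E
```

```text
[ 0.32715378 -0.53847219  0.38496339] [0.07375378 0.03202781 0.17046339] [-0.2680147  -0.11812629 -0.95614554]
t 0.15 pos [ 0.2535 -0.5706  0.2147] F [-0.7 -0.  -0.4] w 0.0871
shift mm [ 420.3 -438.  -114.5] turn [ -0.1  -0.1 -66.9]
```

Request:
step_arm(
  targets=[
    {"dx": 0.02, "dy": -0.02, "dz": -0.05, "rz": -8},
    {"dx": 0.05, "dy": -0.05, "dz": -0.09, "rz": -18},
    {"dx": 0.09, "dy": -0.095, "dz": -0.115, "rz": -28},
    {"dx": 0.13, "dy": -0.135, "dz": -0.115, "rz": -38},
    {"dx": 0.17, "dy": -0.175, "dz": -0.115, "rz": -48},
  ],
  gripper=0,
  force=25,
)

```text
invalid input
```

Run:
```python
from h import *
goal([.5,-.02,.33],90.8)
```

```text
t 0.15 pos [ 0.2535 -0.5706  0.2147] F [-0.7 -0.  -0.4] w 0.0871
shift mm [ 448.8 -403.5 -114.5] turn [ -0.1  -0.1 -66.9]
```

Request:
step_arm(
  targets=[
    {"dx": 0.02, "dy": -0.02, "dz": -0.05, "rx": 0, "ry": 0, "rz": -8},
    {"dx": 0.05, "dy": -0.05, "dz": -0.09, "rx": 0, "ry": 0, "rz": -18},
    {"dx": 0.09, "dy": -0.095, "dz": -0.115, "rx": 0, "ry": 0, "rz": -28},
    {"dx": 0.13, "dy": -0.135, "dz": -0.115, "rx": 0, "ry": 0, "rz": -38},
    {"dx": 0.17, "dy": -0.175, "dz": -0.115, "rx": 0, "ry": 0, "rz": -48},
  ],
  gripper=0,
  force=25,
)

```text
time: 0.78
position: [0.3383, -0.3401, 0.3304]
tool_rot: [0.808, 0.589, 0.0, -0.0]
ft_force: [0.4, 0.3, 1.2]
grip_width: 0.0451
```

Run:
```python
from h import *
goal([.5,-.02,.33],90.8)
```

```text
t 0.78 pos [ 0.3383 -0.3401  0.3304] F [0.4 0.3 1.2] w 0.0451
shift mm [354.1  56.4   0.8] turn [  0.   -0.1 -18.6]
```

Request:
step_arm(
  targets=[
    {"dx": 0.06, "dy": 0.01, "dz": 0, "rx": 0, "ry": 0, "rz": -6},
    {"dx": 0.12, "dy": 0.02, "dz": 0, "rx": 0, "ry": 0, "rz": -12},
    {"dx": 0.18, "dy": 0.03, "dz": 0, "rx": 0, "ry": 0, "rz": -18.6},
    {"dx": 0.24, "dy": 0.04, "dz": 0, "rx": 0, "ry": 0, "rz": -18.6},
    {"dx": 0.26, "dy": 0.045, "dz": 0, "rx": 0, "ry": 0, "rz": -18.6},
  ],
)

```text
time: 1.4
position: [0.4609, -0.1029, 0.3306]
tool_rot: [0.7, 0.714, 0.001, -0.001]
ft_force: [-0.6, -0.1, 0.6]
grip_width: 0.002
```

Run:
```python
from h import *
from rig import viewer
goal([.5,-.02,.33],90.8)
c=viewer.camera("wrist");cv2.imwrite("pics/w1.png",c["img"]);np.savez("w1.npz",**c)
goal([.5,-.02,.33],90.8)
```

```text
t 1.4 pos [ 0.4609 -0.1029  0.3306] F [-0.6 -0.1  0.6] w 0.002
shift mm [82.2 40.6  0.7] turn [ 0.  -0.1  0.3]
t 1.45 pos [ 0.4618 -0.1022  0.3306] F [1.6 0.9 0.4] w 0.0011
shift mm [81.4 39.8  0.9] turn [ 0.1 -0.2  0.3]
```

View pics/w1.png

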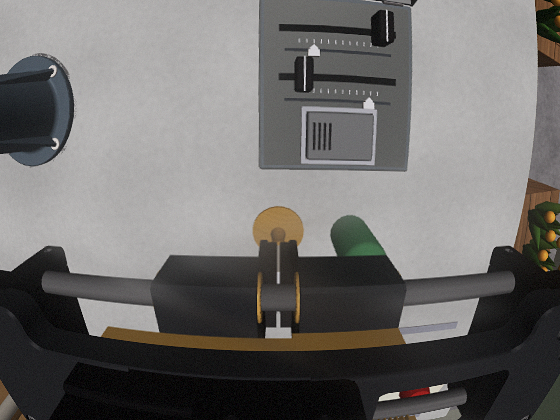

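```bash
cat >> h.py <<'E'
def wray(c,u,v,z):
    K=c["K"];a=(np.array([u,v])-K[:2,2])/K[0,0];r=np.linalg.norm(a)
    d=np.r_[a/r*np.sin(r),np.cos(r)] if r>0 else np.array([0,0,1.]);d=c["R"].T@d;o=-c["R"].T@c["t"]
    return o+d*(z-o[2])/d[2]
def wproj(c,P):
    X=c["R"]@np.asarray(P)+c["t"];rr=np.hypot(X[0],X[1]);th=np.arctan2(rr,X[2]);return c["K"][:2,2]+X[:2]/rr*th*c["K"][0,0]
E
python3 - <<'E'
from h import *
c=dict(np.load("w1.npz"));crop(c,250,0,420,180,4,"pics/w1c.png")
E
```

```text
(no output)
```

View pics/w1c.png

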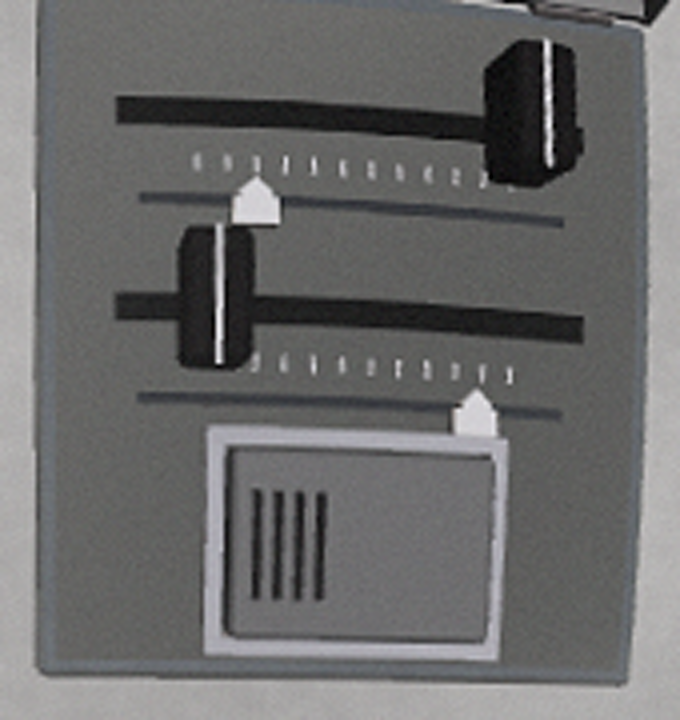

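Run:
```python
from h import *
from scipy.optimize import least_squares
c=dict(np.load("w1.npz"));S=lambda a,b:((a+.5)/4+250-.5,(b+.5)/4-.5)
L=dict(nr=(40,673,.05),fr=(624,684,.05),fl=(640,28,.05),mL=(256,180,.06),mR=(476,392,.06),gL=(548,102,.098),gR=(219,293,.098),
 m1=(230,448,.076),m2=(493,460,.076),m3=(487,640,.076),m4=(230,632,.076),tL0=(118,108,.05),tR0=(118,304,.05),tR1=(582,330,.05))
W={k:wray(c,*S(a,b),z) for k,(a,b,z) in L.items()}
B=dict(nr=(-.11,-.125),fr=(.11,-.125),fl=(.11,.125),gLy=None)
def w(q,b):
    c_,s_=np.cos(q[2]),np.sin(q[2]);return np.array([q[0]+c_*b[0]-s_*b[1],q[1]+s_*b[0]+c_*b[1]])
f=lambda q:np.concatenate([w(q,B[k])-W[k][:2] for k in("nr","fr","fl")])
r=least_squares(f,[.55,.03,0]);q=r.x;print(q,(f(q)*1e3).round(1));np.save("box.npy",q)
for k,P in W.items():
    a,b=P[:2]-q[:2];cc,s=np.cos(q[2]),np.sin(q[2]);print(k,P.round(4),"box",np.round([cc*a+s*b,-s*a+cc*b],4))
```

```text
[0.54043114 0.0178562  0.01555209] [-2.8 -1.5  1.6 -0.7  1.2  2.2]
nr [ 0.4352 -0.1074  0.05  ] box [-0.1072 -0.1236]
fr [ 0.6508 -0.1047  0.05  ] box [ 0.1084 -0.1243]
fl [0.6472 0.1424 0.05  ] box [0.1087 0.1229]
mL [0.5054 0.0659 0.06  ] box [-0.0343  0.0485]
mR [ 0.5831 -0.0028  0.06  ] box [ 0.0423 -0.0213]
gL [0.5946 0.0933 0.098 ] box [0.0554 0.0746]
gR [0.4908 0.0217 0.098 ] box [-0.0496  0.0046]
m1 [ 0.4973 -0.0267  0.076 ] box [-0.0439 -0.0438]
m2 [ 0.5855 -0.0259  0.076 ] box [ 0.0444 -0.0444]
m3 [ 0.5874 -0.087   0.076 ] box [ 0.0453 -0.1055]
m4 [ 0.4992 -0.0874  0.076 ] box [-0.0428 -0.1046]
tL0 [0.4589 0.0924 0.05  ] box [-0.0803  0.0758]
tR0 [0.4602 0.0221 0.05  ] box [-0.0801  0.0055]
tR1 [0.6248 0.0237 0.05  ] box [0.0845 0.0045]
```

Run:
```python
from h import *
goal([.5415,-.057,.105],90.9)
```

```text
t 1.45 pos [ 0.4618 -0.1022  0.3306] F [1.6 0.9 0.4] w 0.0011
shift mm [ 42.9  80.3 225.8] turn [ 0.1 -0.2  0.2]
```

Request:
step_arm(
  targets=[
    {"dx": 0.02, "dy": 0.035, "dz": 0.03, "rx": 0, "ry": 0, "rz": 0.2},
    {"dx": 0.043, "dy": 0.07, "dz": 0.07, "rx": 0, "ry": 0, "rz": 0.2},
    {"dx": 0.043, "dy": 0.08, "dz": 0.12, "rx": 0, "ry": 0, "rz": 0.2},
    {"dx": 0.043, "dy": 0.08, "dz": 0.17, "rx": 0, "ry": 0, "rz": 0.2},
    {"dx": 0.043, "dy": 0.08, "dz": 0.21, "rx": 0, "ry": 0, "rz": 0.2},
  ],
)

```text
time: 2.08
position: [0.5404, -0.0573, 0.1186]
tool_rot: [0.702, 0.713, 0.001, -0.002]
ft_force: [-0.1, 0.1, 1.0]
grip_width: 0.0007
```

Run:
```python
from h import *
goal([.5415,-.057,.081],90.9)
```

```text
t 2.08 pos [ 0.5404 -0.0573  0.1186] F [-0.1  0.1  1. ] w 0.0007
shift mm [ 0.1  1.1 37.6] turn [-0.  -0.2 -0. ]
```

Request:
step_arm(
  targets=[
    {"dx": 0, "dy": 0.001, "dz": 0.016, "rx": 0, "ry": 0, "rz": 0},
    {"dx": 0, "dy": 0.001, "dz": 0.024, "rx": 0, "ry": 0, "rz": 0},
    {"dx": 0, "dy": 0.001, "dz": 0.03, "rx": 0, "ry": 0, "rz": 0},
    {"dx": 0, "dy": 0.001, "dz": 0.035, "rx": 0, "ry": 0, "rz": 0},
    {"dx": 0, "dy": 0.001, "dz": 0.037, "rx": 0, "ry": 0, "rz": 0},
  ],
)

```text
time: 2.7
position: [0.5417, -0.0572, 0.082]
tool_rot: [0.702, 0.713, 0.001, -0.001]
ft_force: [0.0, -0.7, -0.3]
grip_width: 0.0005
```

Request:
step_arm(
  targets=[
    {"dx": 0, "dy": 0, "dz": 0.001, "rx": 0, "ry": 0, "rz": 0},
    {"dx": 0, "dy": 0, "dz": 0.002, "rx": 0, "ry": 0, "rz": 0},
    {"dx": 0, "dy": 0, "dz": 0.003, "rx": 0, "ry": 0, "rz": 0},
    {"dx": 0, "dy": 0, "dz": 0.003, "rx": 0, "ry": 0, "rz": 0},
    {"dx": 0, "dy": 0, "dz": 0.003, "rx": 0, "ry": 0, "rz": 0},
  ],
)

```text
time: 3.32
position: [0.5417, -0.0572, 0.079]
tool_rot: [0.702, 0.713, 0.001, -0.001]
ft_force: [-0.1, 0.3, -0.4]
grip_width: 0.0004
```

Run:
```python
from h import *
from rig import viewer
goal([.5415,-.057,.081],90.9)
c=viewer.camera("scene");crop(c,190,150,380,280,4,"pics/s2c.png")
```

```text
t 3.33 pos [ 0.5417 -0.0572  0.079 ] F [-0.1  0.3 -0.4] w 0.0004
shift mm [ 0.2 -0.2 -2. ] turn [ 0.  -0.2 -0. ]
```

View pics/s2c.png

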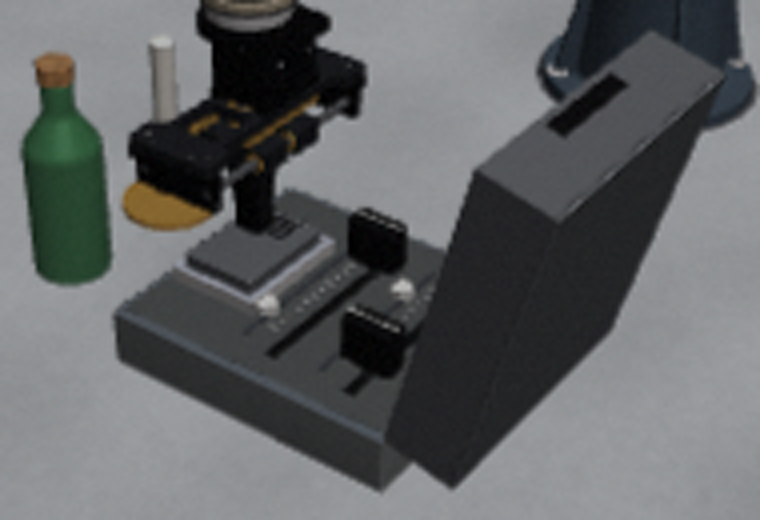

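Run:
```python
from h import *
from rig import viewer,robot,telemetry
print(robot.tip_reach)
c=viewer.camera("side");crop(c,280,120,400,240,6,"pics/d2c.png")
c=viewer.camera("wrist");cv2.imwrite("pics/w2.png",c["img"])
```

```text
0.019
```

View pics/d2c.png

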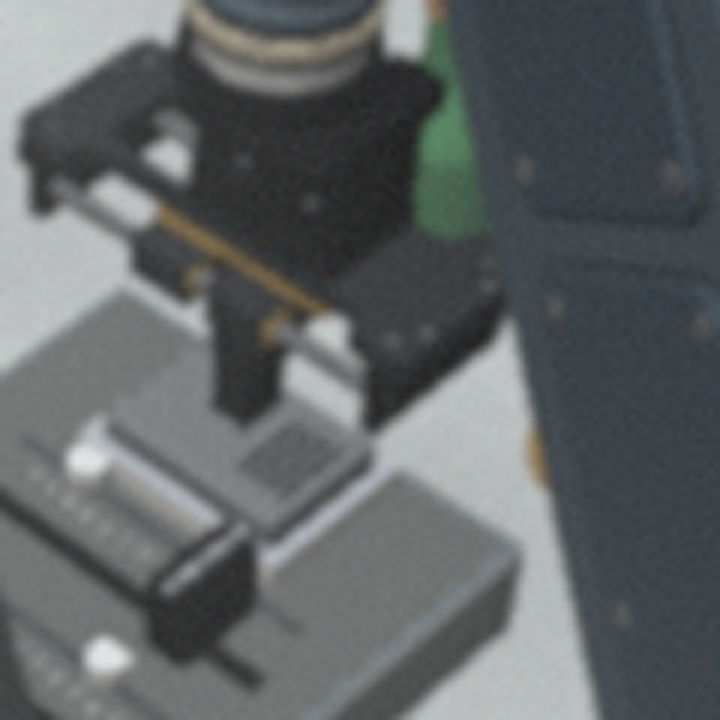

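View pics/w2.png

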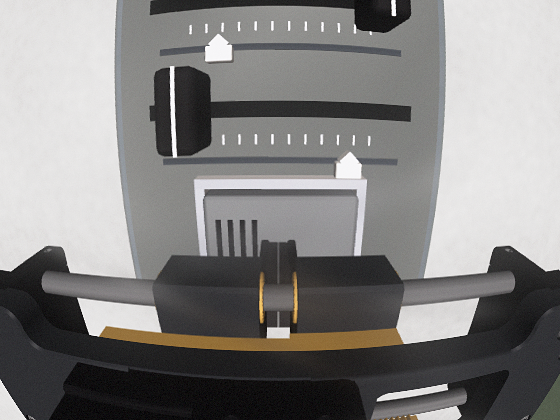

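Run:
```python
from h import *
from rig import viewer,robot,telemetry
c=viewer.camera("side");W=cloud(c)
for v in range(175,196,1): print(v,W[v,321].round(3),W[v,320].round(3))
print(proj(c,telemetry.get_obs()["position"]),proj(c,telemetry.get_obs()["position"]-[0,0,.019]))
```

```text
175 [ 0.517 -0.023  0.171] [ 0.518 -0.021  0.171]
176 [ 0.515 -0.022  0.169] [ 0.518 -0.022  0.167]
177 [ 0.515 -0.021  0.166] [ 0.519 -0.023  0.163]
178 [ 0.536 -0.048  0.131] [ 0.539 -0.048  0.129]
179 [ 0.535 -0.047  0.13 ] [ 0.539 -0.049  0.125]
180 [ 0.535 -0.048  0.126] [ 0.537 -0.047  0.125]
181 [ 0.536 -0.048  0.122] [ 0.539 -0.049  0.119]
182 [ 0.534 -0.047  0.121] [ 0.537 -0.046  0.119]
183 [ 0.536 -0.049  0.115] [ 0.537 -0.047  0.115]
184 [ 0.535 -0.049  0.112] [ 0.537 -0.048  0.112]
185 [ 0.537 -0.051  0.106] [ 0.538 -0.049  0.107]
186 [ 0.534 -0.048  0.108] [ 0.536 -0.046  0.107]
187 [ 0.537 -0.052  0.099] [ 0.537 -0.048  0.101]
188 [ 0.536 -0.051  0.097] [ 0.535 -0.047  0.101]
189 [ 0.536 -0.052  0.094] [ 0.537 -0.049  0.095]
190 [ 0.536 -0.052  0.09 ] [ 0.534 -0.046  0.095]
191 [ 0.542 -0.059  0.078] [ 0.542 -0.056  0.079]
192 [ 0.539 -0.057  0.078] [ 0.541 -0.055  0.077]
193 [ 0.537 -0.054  0.078] [ 0.539 -0.053  0.077]
194 [ 0.536 -0.054  0.075] [ 0.536 -0.05   0.078]
195 [ 0.532 -0.048  0.079] [ 0.535 -0.048  0.076]
[[320.4451435  190.93985435]] [[319.93471991 196.51546216]]
```

Run:
```python
from h import *
from rig import viewer,robot,telemetry
o=telemetry.get_obs();c=viewer.camera("wrist")
p=o["position"]
for dz in(.02,.01,0,-.01,-.019): print(dz,wproj(c,p+[0,0,dz]),wproj(c,p+[0,.0095,dz]))
print(o["q"],o["joint_torque"].round(1),(-c["R"].T@c["t"]-p).round(4))
W=c["depth"];print(W[243:300:6,278])
```

```text
0.02 [278.16174556 266.83675941] [278.44901171 250.40802492]
0.01 [278.13968008 258.34873542] [278.41104915 242.56438036]
0 [278.11966647 250.66776246] [278.37674097 235.49942957]
-0.01 [278.10145099 243.69142798] [278.34561253 229.10847484]
-0.019 [278.08641442 237.94293798] [278.31998287 223.86005232]
[-0.3124361   0.62169005  1.74973939  0.00472761  0.77087768 -0.33120169] [  0.  -41.  -10.5   0.1   0.1   0. ] [-0.0014  0.0798  0.1706]
[0.         0.16775948 0.15908077 0.15375403 0.15418455 0.15584385
 0.15511343 0.08793975 0.08671759 0.08584956]
```

Request:
step_arm(
  targets=[
    {"dx": 0, "dy": 0, "dz": 0.004, "rx": 0, "ry": 0, "rz": 0},
    {"dx": 0, "dy": 0, "dz": 0.008, "rx": 0, "ry": 0, "rz": 0},
    {"dx": 0, "dy": 0, "dz": 0.011, "rx": 0, "ry": 0, "rz": 0},
    {"dx": 0, "dy": 0, "dz": 0.014, "rx": 0, "ry": 0, "rz": 0},
    {"dx": 0, "dy": 0, "dz": 0.016, "rx": 0, "ry": 0, "rz": 0},
  ],
)

```text
time: 4.2
position: [0.5415, -0.0572, 0.0631]
tool_rot: [0.702, 0.713, 0.001, -0.001]
ft_force: [-1.6, -0.3, 4.9]
grip_width: 0.0004
```

Request:
step_arm(
  targets=[
    {"dx": 0, "dy": 0, "dz": 0.003, "rx": 0, "ry": 0, "rz": 0},
    {"dx": 0, "dy": 0, "dz": 0.005, "rx": 0, "ry": 0, "rz": 0},
    {"dx": 0, "dy": 0, "dz": 0.007, "rx": 0, "ry": 0, "rz": 0},
    {"dx": 0, "dy": 0, "dz": 0.008, "rx": 0, "ry": 0, "rz": 0},
    {"dx": 0, "dy": 0, "dz": 0.009, "rx": 0, "ry": 0, "rz": 0},
  ],
)

```text
time: 4.82
position: [0.5415, -0.0572, 0.0552]
tool_rot: [0.702, 0.713, 0.001, -0.001]
ft_force: [-4.1, 0.5, 18.3]
grip_width: 0.0004
```

Request:
step_arm(
  targets=[
    {"dx": 0, "dy": 0, "dz": 0.001, "rx": 0, "ry": 0, "rz": 0},
    {"dx": 0, "dy": 0, "dz": 0.001, "rx": 0, "ry": 0, "rz": 0},
    {"dx": 0, "dy": 0, "dz": 0.001, "rx": 0, "ry": 0, "rz": 0},
    {"dx": 0, "dy": 0, "dz": -0.01, "rx": 0, "ry": 0, "rz": 0},
    {"dx": 0, "dy": 0, "dz": -0.05, "rx": 0, "ry": 0, "rz": 0},
  ],
)

```text
time: 5.45
position: [0.54, -0.0569, 0.1037]
tool_rot: [0.702, 0.713, 0.0, -0.003]
ft_force: [1.0, 0.4, -0.3]
grip_width: 0.0002
```

Run:
```python
from h import *
from rig import viewer,robot,telemetry
c=viewer.camera("side");crop(c,280,120,400,240,6,"pics/d3c.png")
W=cloud(c);o=telemetry.get_obs();print(o["position"],o["ft_force"])
c=viewer.camera("wrist");crop(c,110,0,450,280,2,"pics/w3.png")
```

```text
[ 0.54398176 -0.05789477  0.1095338 ] [ 1.05771946 -0.08855225  2.38486485]
```

View pics/d3c.png

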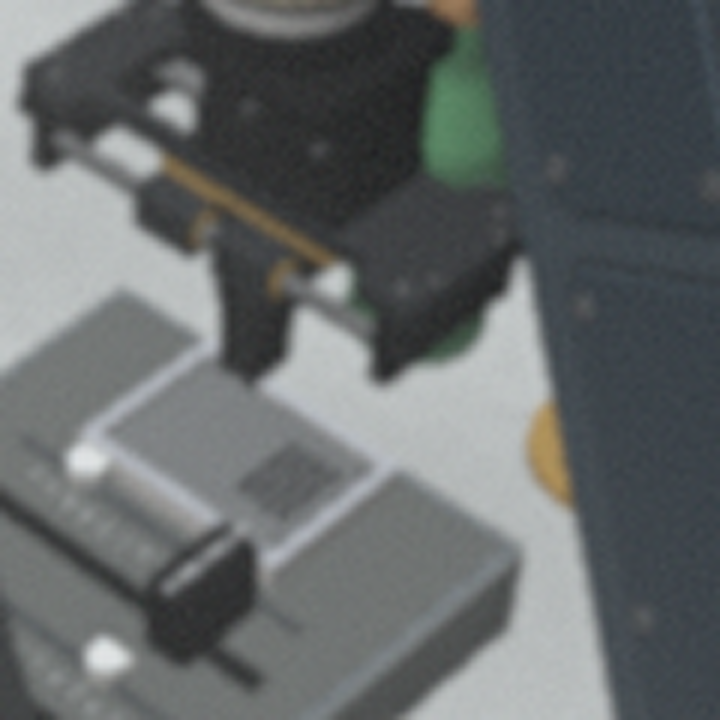

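View pics/w3.png

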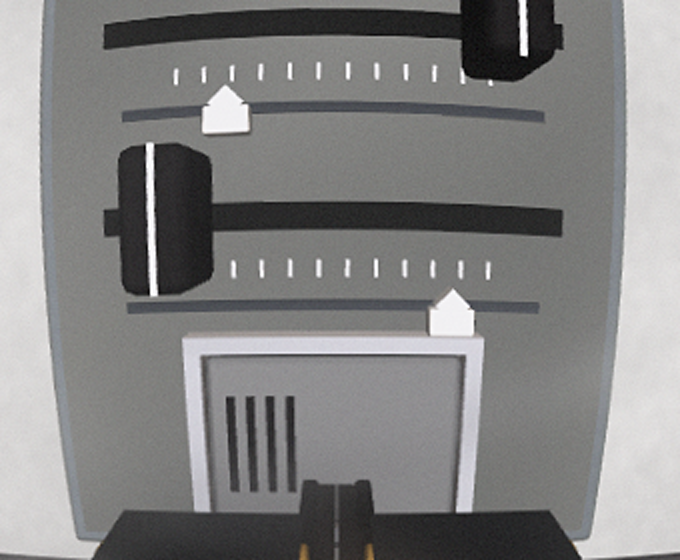

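Run:
```python
from h import *
from rig import viewer
c=viewer.camera("side");W=cloud(c)
def reg(x0,y0,x1,y1): # crop d3c coords
    A=W[120+y0//6:120+y1//6,280+x0//6:280+x1//6].reshape(-1,3);A=A[A[:,2]>.04];print(len(A),np.nanmedian(A,0).round(4),np.nanmean(A,0).round(4),np.nanstd(A[:,2]).round(4))
reg(170,400,230,460); reg(250,400,290,440); reg(390,500,480,560); reg(320,570,400,640)
w=dict(np.load("wrist0.npz"))
from rig import telemetry
p=np.array([.2534,-.5706,.2145]);ty=np.array([np.sin(.417),-np.cos(.417),0]);tx=np.array([np.cos(.417),np.sin(.417),0])
for dz in(.02,.008,-.019): print(dz,wproj(w,p+ty*.0435+tx*.0095+[0,0,dz]),wproj(w,p-ty*.0435+tx*.0095+[0,0,dz]))
goal([.490,.022,.11],90.9)
```

```text
100 [ 0.5649 -0.056   0.065 ] [ 0.5651 -0.0557  0.0649] 0.0018
49 [ 0.5492 -0.0791  0.0646] [ 0.5492 -0.0797  0.0647] 0.0016
142 [ 0.4679 -0.0895  0.053 ] [ 0.4682 -0.089   0.0532] 0.0018
143 [ 0.4632 -0.0376  0.0531] [ 0.4636 -0.038   0.053 ] 0.0017
0.02 [360.56804229 250.0473696 ] [193.66056992 249.88193497]
0.008 [355.5881633  240.94887631] [198.75522786 240.80460462]
-0.019 [346.19636848 223.98034699] [208.36702091 223.86964692]
t 5.6 pos [ 0.5434 -0.0578  0.1068] F [-0.6 -0.6 -0.2] w 0.0007
shift mm [ 80.7 -52.1  -3.3] turn [ 0.3 -0.1 -0. ]
```

Request:
step_arm(
  targets=[
    {"dx": 0.02, "dy": -0.013, "dz": -0.012, "rx": 0, "ry": 0, "rz": 0},
    {"dx": 0.045, "dy": -0.03, "dz": -0.015, "rx": 0, "ry": 0, "rz": 0},
    {"dx": 0.07, "dy": -0.045, "dz": -0.015, "rx": 0, "ry": 0, "rz": 0},
    {"dx": 0.081, "dy": -0.053, "dz": -0.01, "rx": 0, "ry": 0, "rz": 0},
    {"dx": 0.081, "dy": -0.053, "dz": -0.003, "rx": 0, "ry": 0, "rz": 0},
  ],
  gripper=1,
)

```text
time: 6.22
position: [0.488, 0.0233, 0.1092]
tool_rot: [0.701, 0.713, 0.002, 0.001]
ft_force: [-0.1, -0.4, -0.5]
grip_width: 0.0425
```

Run:
```python
from h import *
goal([.490,.022,.065],90.9)
```

```text
t 6.22 pos [0.488  0.0233 0.1092] F [-0.1 -0.4 -0.5] w 0.0425
shift mm [-1.5  1.9 44.2] turn [ 0.2 -0.1  0.1]
```

Gripper is still opening; wait, then descend.

Request:
step_arm(
  targets=[
    {"dx": -0.001, "dy": 0.002, "dz": 0, "rx": 0, "ry": 0, "rz": 0},
    {"dx": -0.001, "dy": 0.002, "dz": 0, "rx": 0, "ry": 0, "rz": 0},
    {"dx": -0.001, "dy": 0.002, "dz": 0, "rx": 0, "ry": 0, "rz": 0},
    {"dx": -0.001, "dy": 0.002, "dz": 0.012, "rx": 0, "ry": 0, "rz": 0},
    {"dx": -0.001, "dy": 0.002, "dz": 0.025, "rx": 0, "ry": 0, "rz": 0},
  ],
)

```text
time: 6.85
position: [0.4901, 0.0223, 0.0834]
tool_rot: [0.701, 0.713, 0.002, 0.001]
ft_force: [0.4, 0.0, -0.1]
grip_width: 0.0856
```

Request:
step_arm(
  targets=[
    {"dx": 0, "dy": 0, "dz": 0.01, "rx": 0, "ry": 0, "rz": 0},
    {"dx": 0, "dy": 0, "dz": 0.019, "rx": 0, "ry": 0, "rz": 0},
    {"dx": 0, "dy": 0, "dz": 0.019, "rx": 0, "ry": 0, "rz": 0},
    {"dx": 0, "dy": 0, "dz": 0.019, "rx": 0, "ry": 0, "rz": 0},
    {"dx": 0, "dy": 0, "dz": 0.019, "rx": 0, "ry": 0, "rz": 0},
  ],
  force=15,
)

```text
time: 7.48
position: [0.4905, 0.0223, 0.0648]
tool_rot: [0.701, 0.713, 0.002, 0.001]
ft_force: [0.6, 0.6, 0.4]
grip_width: 0.0871
```

Run:
```python
from h import *
from rig import viewer
goal([.490,.022,.065],90.9)
c=viewer.camera("wrist");crop(c,110,0,450,280,2,"pics/w4.png")
```

```text
t 7.47 pos [0.4905 0.0223 0.0648] F [0.6 0.6 0.4] w 0.0871
shift mm [-0.3 -0.5 -0.2] turn [ 0.3 -0.1  0.1]
```

View pics/w4.png

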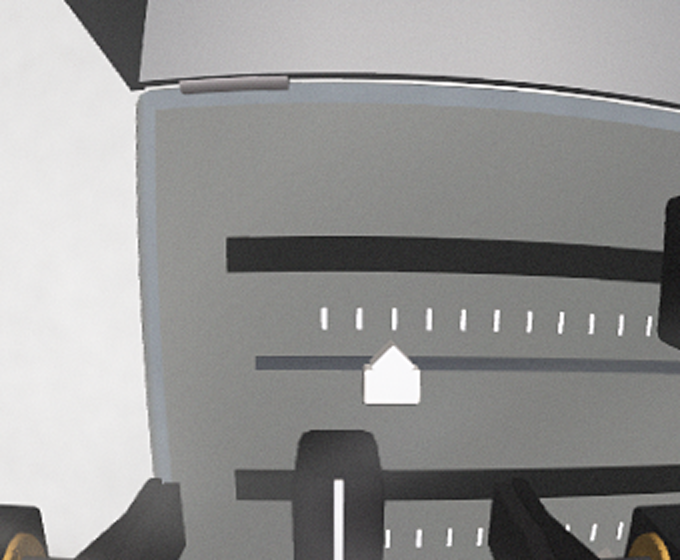

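Request:
step_arm(
  targets=[
    {"dx": 0, "dy": 0, "dz": 0, "rx": 0, "ry": 0, "rz": 0},
    {"dx": 0, "dy": 0, "dz": 0, "rx": 0, "ry": 0, "rz": 0},
    {"dx": 0, "dy": 0, "dz": 0, "rx": 0, "ry": 0, "rz": 0},
    {"dx": 0, "dy": 0, "dz": 0, "rx": 0, "ry": 0, "rz": 0},
    {"dx": 0, "dy": 0, "dz": 0, "rx": 0, "ry": 0, "rz": 0},
  ],
  gripper=0,
)

```text
time: 8.15
position: [0.4905, 0.0223, 0.0648]
tool_rot: [0.701, 0.713, 0.002, 0.001]
ft_force: [-0.5, 0.2, 0.0]
grip_width: 0.045
```

Run:
```python
from h import *
from rig import viewer,telemetry
c=viewer.camera("wrist");crop(c,110,0,450,280,2,"pics/w5.png")
o=telemetry.get_obs();print(o["grip_width"])
P=wray(c,(392.5)/2+110-.5,347.5/2-.5,.06);print("markL",P)
goal([.5831,P[1]*0+.0226,.065],90.9)
```

```text
0.04100704796598563
markL [0.50496903 0.06691644 0.06      ]
t 8.2 pos [0.4905 0.0223 0.0648] F [-0.2 -1.1  0.8] w 0.041
shift mm [-1.3 92.6  0.3] turn [ 0.3 -0.1  0.1]
```

View pics/w5.png

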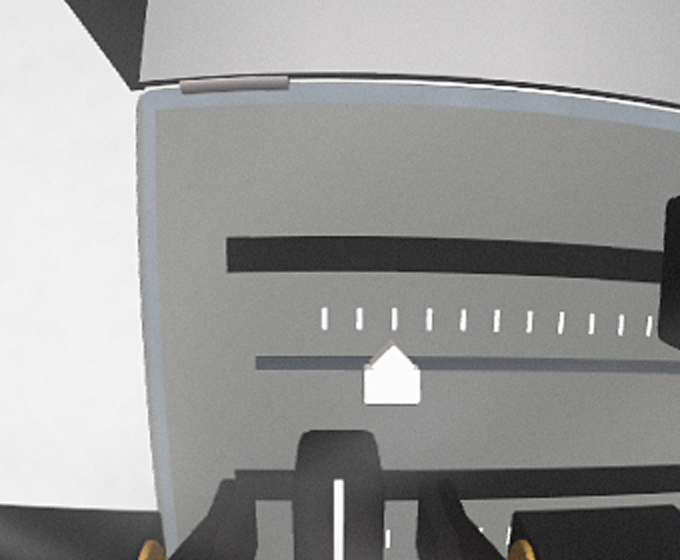

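Request:
step_arm(
  targets=[
    {"dx": 0, "dy": 0, "dz": 0, "rx": 0, "ry": 0, "rz": 0},
    {"dx": 0, "dy": 0, "dz": 0, "rx": 0, "ry": 0, "rz": 0},
    {"dx": 0, "dy": 0, "dz": 0, "rx": 0, "ry": 0, "rz": 0},
    {"dx": 0, "dy": 0.001, "dz": 0, "rx": 0, "ry": 0, "rz": 0},
    {"dx": 0, "dy": 0.01, "dz": 0, "rx": 0, "ry": 0, "rz": 0},
  ],
)

```text
time: 8.82
position: [0.4987, 0.0225, 0.0648]
tool_rot: [0.701, 0.713, 0.001, -0.0]
ft_force: [-2.4, -1.5, 2.1]
grip_width: 0.0218
```

Run:
```python
from h import *
goal([.5827,.0237,.065],90.9)
```

```text
t 8.82 pos [0.4987 0.0225 0.0648] F [-2.4 -1.5  2.1] w 0.0218
shift mm [-0.2 84.  -0.1] turn [ 0.1 -0.1  0.1]
```

Request:
step_arm(
  targets=[
    {"dx": 0, "dy": 0.02, "dz": 0, "rx": 0, "ry": 0, "rz": 0},
    {"dx": 0, "dy": 0.04, "dz": 0, "rx": 0, "ry": 0, "rz": 0},
    {"dx": 0, "dy": 0.06, "dz": 0, "rx": 0, "ry": 0, "rz": 0},
    {"dx": 0, "dy": 0.076, "dz": 0, "rx": 0, "ry": 0, "rz": 0},
    {"dx": 0, "dy": 0.084, "dz": 0, "rx": 0, "ry": 0, "rz": 0},
  ],
)

```text
time: 9.45
position: [0.583, 0.0237, 0.0648]
tool_rot: [0.701, 0.713, 0.0, -0.001]
ft_force: [-2.9, -2.0, 3.1]
grip_width: 0.022
```

Request:
step_arm(
  targets=[
    {"dx": 0, "dy": 0.002, "dz": 0, "rx": 0, "ry": 0, "rz": 0},
    {"dx": 0, "dy": 0.002, "dz": 0, "rx": 0, "ry": 0, "rz": 0},
    {"dx": 0, "dy": 0.002, "dz": 0, "rx": 0, "ry": 0, "rz": 0},
    {"dx": 0, "dy": 0.002, "dz": 0, "rx": 0, "ry": 0, "rz": 0},
    {"dx": 0, "dy": 0.002, "dz": 0, "rx": 0, "ry": 0, "rz": 0},
  ],
)

```text
time: 10.07
position: [0.5852, 0.0237, 0.0648]
tool_rot: [0.701, 0.713, 0.001, -0.0]
ft_force: [-1.2, -1.7, -0.4]
grip_width: 0.022
```

Request:
step_arm(
  targets=[
    {"dx": 0, "dy": -0.001, "dz": 0, "rx": 0, "ry": 0, "rz": 0},
    {"dx": 0, "dy": -0.002, "dz": 0, "rx": 0, "ry": 0, "rz": 0},
    {"dx": 0, "dy": -0.0025, "dz": 0, "rx": 0, "ry": 0, "rz": 0},
    {"dx": 0, "dy": -0.0025, "dz": 0, "rx": 0, "ry": 0, "rz": 0},
    {"dx": 0, "dy": -0.0025, "dz": 0, "rx": 0, "ry": 0, "rz": 0},
  ],
)

```text
time: 10.7
position: [0.5831, 0.0237, 0.0648]
tool_rot: [0.701, 0.713, 0.001, 0.0]
ft_force: [3.3, -0.2, -2.7]
grip_width: 0.022
```

Request:
step_arm(
  targets=[
    {"dx": 0, "dy": 0, "dz": 0, "rx": 0, "ry": 0, "rz": 0},
    {"dx": 0, "dy": 0, "dz": 0, "rx": 0, "ry": 0, "rz": 0},
    {"dx": 0, "dy": 0, "dz": 0, "rx": 0, "ry": 0, "rz": 0},
    {"dx": 0, "dy": 0, "dz": -0.02, "rx": 0, "ry": 0, "rz": 0},
    {"dx": 0, "dy": 0, "dz": -0.06, "rx": 0, "ry": 0, "rz": 0},
  ],
  gripper=1,
)

```text
time: 11.32
position: [0.5811, 0.0238, 0.1238]
tool_rot: [0.701, 0.713, -0.001, -0.002]
ft_force: [0.4, -0.8, 0.7]
grip_width: 0.0639
```

Run:
```python
from h import *
goal([.594,.084,.11],90.9)
```

```text
t 11.32 pos [0.5811 0.0238 0.1238] F [ 0.4 -0.8  0.7] w 0.0639
shift mm [59.9 14.  13.9] turn [-0.2 -0.1  0.1]
```

Request:
step_arm(
  targets=[
    {"dx": 0.02, "dy": 0.005, "dz": 0, "rx": 0, "ry": 0, "rz": 0},
    {"dx": 0.04, "dy": 0.01, "dz": 0, "rx": 0, "ry": 0, "rz": 0},
    {"dx": 0.055, "dy": 0.014, "dz": 0, "rx": 0, "ry": 0, "rz": 0},
    {"dx": 0.06, "dy": 0.014, "dz": 0, "rx": 0, "ry": 0, "rz": 0},
    {"dx": 0.06, "dy": 0.014, "dz": 0.006, "rx": 0, "ry": 0, "rz": 0},
  ],
)

```text
time: 11.95
position: [0.5939, 0.0846, 0.1173]
tool_rot: [0.7, 0.714, -0.001, -0.002]
ft_force: [0.3, -0.9, -0.5]
grip_width: 0.0869
```

Run:
```python
from h import *
from rig import viewer
goal([.594,.084,.065],90.9)
c=viewer.camera("wrist");cv2.imwrite("pics/w6.png",c["img"])
c=viewer.camera("scene");crop(c,190,100,380,280,4,"pics/s6.png")
```

```text
t 11.95 pos [0.5939 0.0846 0.1173] F [ 0.3 -0.9 -0.5] w 0.0869
shift mm [-0.7  0.4 52.3] turn [-0.3 -0.1  0.2]
```

View pics/w6.png

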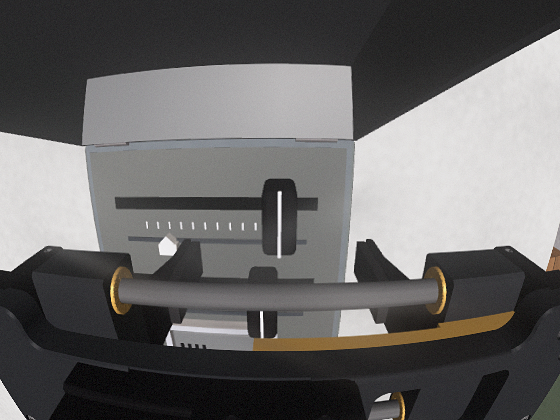

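View pics/s6.png

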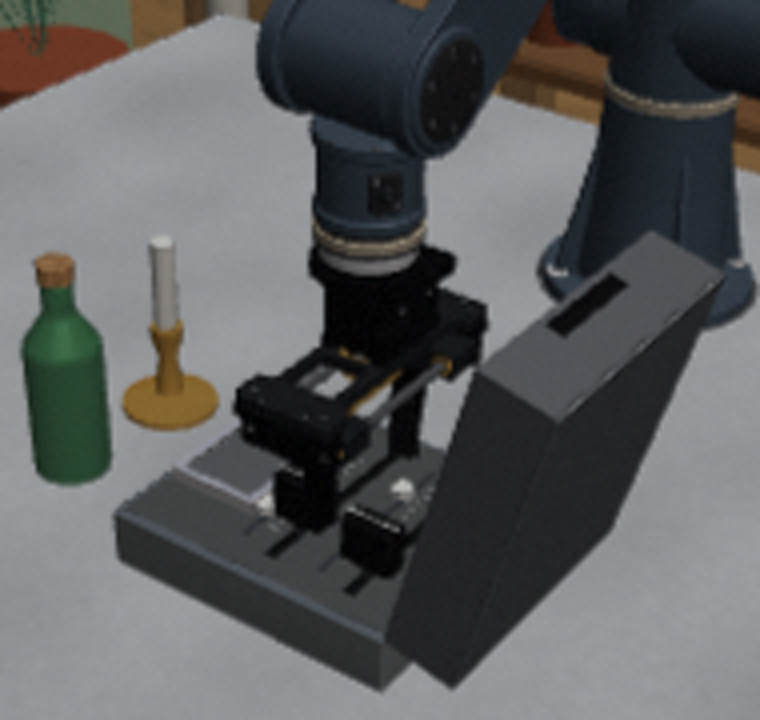

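Run:
```python
from h import *
s=dict(np.load("scene0.npz"))
for P in ([.594+.048,.0846,.125],[.594-.048,.0846,.125],[.583,.023,.098]): print((proj(s,P)-[190,100])*4)
```

```text
[[320.2786847  512.89215066]]
[[402.40116833 449.04694946]]
[[302.32345134 472.37849792]]
```

Consistent with projections. Descend on the left grip.

Request:
step_arm(
  targets=[
    {"dx": -0.001, "dy": 0, "dz": 0.012, "rx": 0, "ry": 0, "rz": 0},
    {"dx": -0.001, "dy": 0, "dz": 0.03, "rx": 0, "ry": 0, "rz": 0},
    {"dx": -0.001, "dy": 0, "dz": 0.045, "rx": 0, "ry": 0, "rz": 0},
    {"dx": -0.001, "dy": 0, "dz": 0.052, "rx": 0, "ry": 0, "rz": 0},
    {"dx": -0.001, "dy": 0, "dz": 0.052, "rx": 0, "ry": 0, "rz": 0},
  ],
)

```text
time: 12.68
position: [0.5922, 0.0829, 0.0637]
tool_rot: [0.701, 0.713, -0.002, -0.004]
ft_force: [0.1, 0.5, -0.4]
grip_width: 0.0868
```

Request:
step_arm(
  targets=[
    {"dx": 0, "dy": 0, "dz": 0, "rx": 0, "ry": 0, "rz": 0},
    {"dx": 0, "dy": 0, "dz": 0, "rx": 0, "ry": 0, "rz": 0},
    {"dx": 0, "dy": 0, "dz": 0, "rx": 0, "ry": 0, "rz": 0},
    {"dx": 0, "dy": 0, "dz": 0, "rx": 0, "ry": 0, "rz": 0},
    {"dx": 0, "dy": 0, "dz": 0, "rx": 0, "ry": 0, "rz": 0},
  ],
  gripper=0,
)

```text
time: 13.3
position: [0.5923, 0.0829, 0.0638]
tool_rot: [0.701, 0.713, -0.002, -0.004]
ft_force: [0.0, 0.0, -0.4]
grip_width: 0.045
```

Request:
step_arm(
  targets=[
    {"dx": 0, "dy": 0, "dz": 0, "rx": 0, "ry": 0, "rz": 0},
    {"dx": 0, "dy": 0, "dz": 0, "rx": 0, "ry": 0, "rz": 0},
    {"dx": 0, "dy": 0, "dz": 0, "rx": 0, "ry": 0, "rz": 0},
    {"dx": 0, "dy": 0, "dz": 0, "rx": 0, "ry": 0, "rz": 0},
    {"dx": 0, "dy": 0, "dz": 0, "rx": 0, "ry": 0, "rz": 0},
  ],
)

```text
time: 13.92
position: [0.5932, 0.0829, 0.0639]
tool_rot: [0.701, 0.713, -0.001, -0.003]
ft_force: [2.9, 0.8, -1.4]
grip_width: 0.0222
```

Run:
```python
from h import *
goal([.5048,.083,.065],90.9)
```

```text
t 13.93 pos [0.5932 0.0829 0.0639] F [ 2.9  0.8 -1.4] w 0.0222
shift mm [  1.6 -88.4  -0.6] turn [-0.3 -0.1  0.1]
```

Request:
step_arm(
  targets=[
    {"dx": 0, "dy": -0.02, "dz": 0, "rx": 0, "ry": 0, "rz": 0},
    {"dx": 0, "dy": -0.04, "dz": 0, "rx": 0, "ry": 0, "rz": 0},
    {"dx": 0, "dy": -0.06, "dz": 0, "rx": 0, "ry": 0, "rz": 0},
    {"dx": 0, "dy": -0.078, "dz": 0, "rx": 0, "ry": 0, "rz": 0},
    {"dx": 0, "dy": -0.088, "dz": 0, "rx": 0, "ry": 0, "rz": 0},
  ],
)

```text
time: 14.55
position: [0.5046, 0.0816, 0.064]
tool_rot: [0.701, 0.713, -0.001, -0.003]
ft_force: [3.1, 2.1, -9.9]
grip_width: 0.0218
```

Run:
```python
from h import *
from rig import viewer
goal([.5048,.083,.065],90.9)
c=viewer.camera("side");crop(c,230,140,380,290,5,"pics/d7.png")
c=viewer.camera("wrist");crop(c,110,60,450,340,2,"pics/w7.png")
goal([.5048,.083,.065],90.9)
```

```text
t 14.55 pos [0.5046 0.0816 0.064 ] F [ 3.1  2.1 -9.9] w 0.0218
shift mm [ 1.4  0.2 -1. ] turn [-0.4 -0.1  0.1]
t 14.65 pos [0.5031 0.0816 0.0639] F [-0.5  1.  -6.4] w 0.0221
shift mm [ 1.4  1.7 -1.1] turn [-0.6 -0.1  0.1]
```

View pics/d7.png

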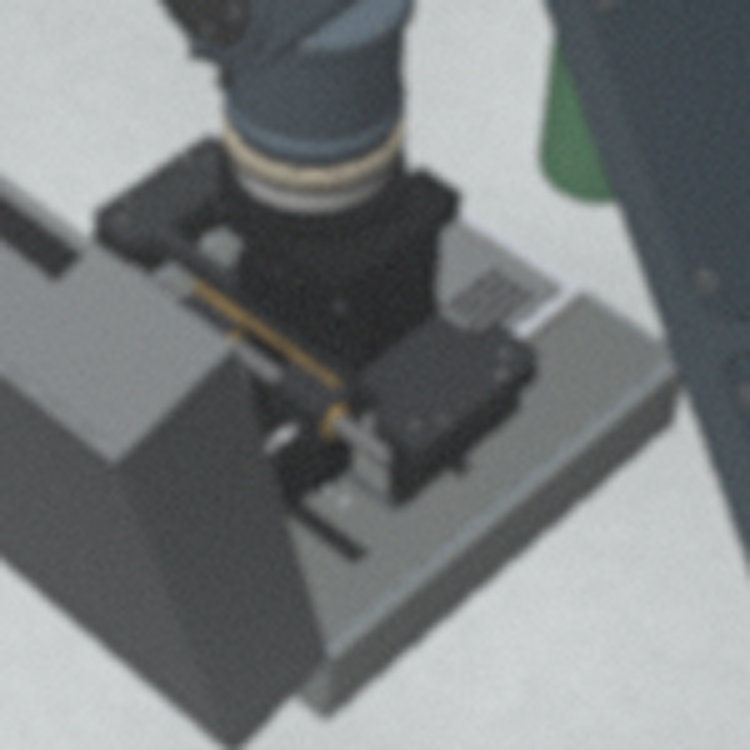

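View pics/w7.png

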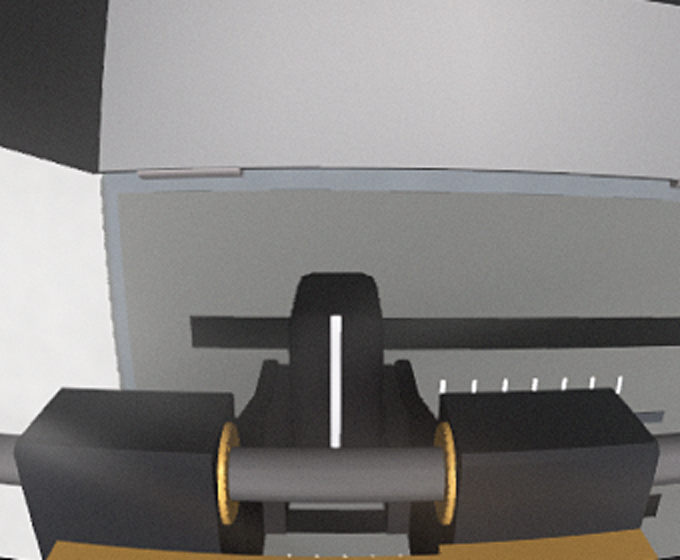

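Request:
step_arm(
  targets=[
    {"dx": 0, "dy": 0.001, "dz": 0, "rx": 0, "ry": 0, "rz": 0},
    {"dx": 0, "dy": 0.0017, "dz": 0, "rx": 0, "ry": 0, "rz": 0},
    {"dx": 0, "dy": 0.0017, "dz": 0, "rx": 0, "ry": 0, "rz": 0},
    {"dx": 0, "dy": 0.0017, "dz": 0, "rx": 0, "ry": 0, "rz": 0},
    {"dx": 0, "dy": 0.0017, "dz": 0, "rx": 0, "ry": 0, "rz": 0},
  ],
)

```text
time: 15.28
position: [0.5045, 0.0816, 0.0639]
tool_rot: [0.701, 0.713, -0.003, -0.005]
ft_force: [-3.1, 0.9, -1.8]
grip_width: 0.0219
```

Request:
step_arm(
  targets=[
    {"dx": 0, "dy": 0, "dz": 0, "rx": 0, "ry": 0, "rz": 0},
    {"dx": 0, "dy": 0, "dz": 0, "rx": 0, "ry": 0, "rz": 0},
    {"dx": 0, "dy": 0, "dz": 0, "rx": 0, "ry": 0, "rz": 0},
    {"dx": 0, "dy": 0, "dz": -0.02, "rx": 0, "ry": 0, "rz": 0},
    {"dx": -0.01, "dy": 0, "dz": -0.07, "rx": 0, "ry": 0, "rz": 0},
  ],
  gripper=1,
)

```text
time: 15.9
position: [0.504, 0.0718, 0.1329]
tool_rot: [0.701, 0.714, -0.005, -0.007]
ft_force: [0.6, -0.5, 0.2]
grip_width: 0.0638
```

Run:
```python
from h import *
goal([.54,-.06,.26],90.9)
```

```text
t 15.9 pos [0.504  0.0718 0.1329] F [ 0.6 -0.5  0.2] w 0.0638
shift mm [-132.    31.6 -128. ] turn [-0.9 -0.2  0.1]
```

Back off and up for a check view, closing the gripper.

Request:
step_arm(
  targets=[
    {"dx": -0.015, "dy": 0.005, "dz": -0.04, "rx": -0.5, "ry": 0, "rz": 0},
    {"dx": -0.05, "dy": 0.015, "dz": -0.08, "rx": -0.9, "ry": 0, "rz": 0},
    {"dx": -0.09, "dy": 0.025, "dz": -0.11, "rx": -0.9, "ry": 0, "rz": 0},
    {"dx": -0.12, "dy": 0.03, "dz": -0.128, "rx": -0.9, "ry": 0, "rz": 0},
    {"dx": -0.13, "dy": 0.03, "dz": -0.128, "rx": -0.9, "ry": 0, "rz": 0},
  ],
  gripper=0,
)

```text
time: 16.52
position: [0.5399, -0.0599, 0.2616]
tool_rot: [0.701, 0.713, 0.002, 0.001]
ft_force: [0.1, 0.1, 0.1]
grip_width: 0.0301
```

Run:
```python
from h import *
from rig import viewer
goal([.54,-.06,.26],90.9)
c=viewer.camera("wrist");crop(c,190,0,390,200,4,"pics/w8.png");np.savez("w8.npz",**c)
```

```text
t 16.52 pos [ 0.5399 -0.0599  0.2616] F [0.1 0.1 0.1] w 0.0301
shift mm [-0.1  0.1  1.6] turn [ 0.3 -0.1  0. ]
```

View pics/w8.png

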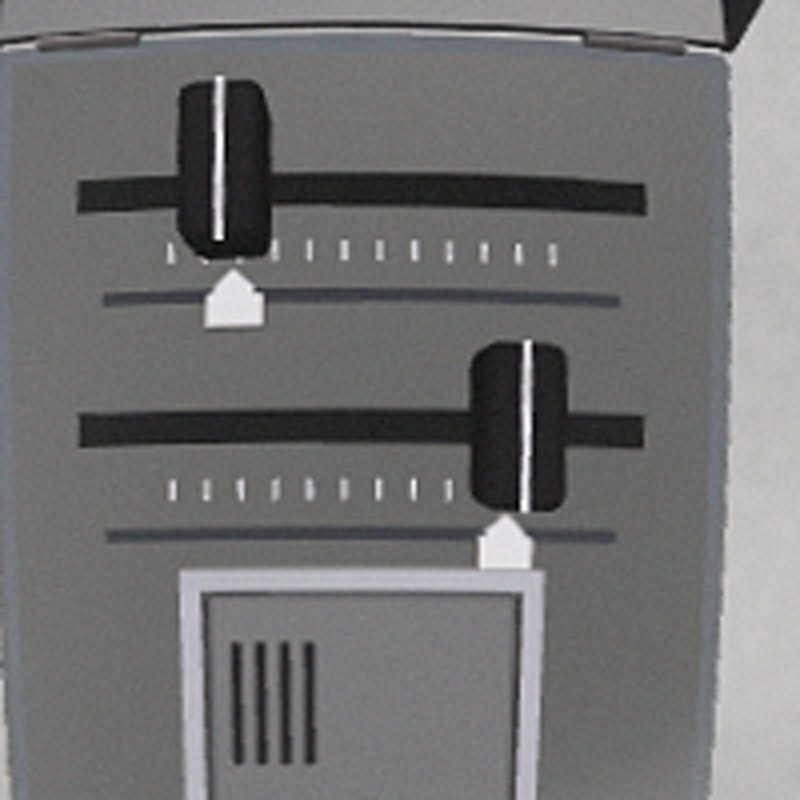

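Run:
```python
from h import *
c=dict(np.load("w8.npz"));S=lambda a,b:((a+.5)/4+190-.5,(b+.5)/4-.5);y=.0156
tr=lambda P:(np.cos(y)*P[0]+np.sin(y)*P[1],-np.sin(y)*P[0]+np.cos(y)*P[1])
for dz in(0,):
  for k,a,b,z in[("gL",219,160,.098),("mL",234,268,.06),("gR",526,428,.098),("mR",505,515,.06),("L0",78,197,.05),("L1",646,197,.05),("R0",79,430,.05),("R1",644,430,.05)]:
    P=wray(c,*S(a,b),z);print(k,P.round(4),np.round(tr(P),4))
```

```text
gL [0.5043 0.0913 0.098 ] [0.5056 0.0834]
mL [0.5052 0.0675 0.06  ] [0.5062 0.0596]
gR [0.5832 0.0227 0.098 ] [0.5835 0.0136]
mR [ 0.5831 -0.0023  0.06  ] [ 0.583  -0.0114]
L0 [0.4582 0.0916 0.05  ] [0.4595 0.0845]
L1 [0.6239 0.0948 0.05  ] [0.6253 0.085 ]
R0 [0.459  0.0214 0.05  ] [0.4593 0.0143]
R1 [0.625  0.0243 0.05  ] [0.6253 0.0145]
```

```bash
cat >> h.py <<'E'
def goalt(Ps,tilt=20,yaw=90.9):
    from rig import telemetry
    o=telemetry.get_obs();R=Ro.from_quat(o["tool_rot"]); y=np.radians(yaw)
    T=Ro.from_matrix(np.array([[np.cos(y),np.sin(y),0],[np.sin(y),-np.cos(y),0],[0,0,-1]]))*Ro.from_rotvec([0,-np.radians(tilt),0])
    print("t",round(float(o["time"]),2),"pos",o["position"].round(4),"F",o["ft_force"].round(1),"turn",np.degrees((R.inv()*T).as_rotvec()).round(1))
    for P in Ps: print(P,(R.inv().apply(np.array(P)-o["position"])*1000).round(0))
E
python3 - <<'E'
from h import *
goalt([[.54,.0,.345],[.54,.16,.345],[.54,.31,.345]])
E
```

```text
t 16.57 pos [ 0.5386 -0.0599  0.2602] F [1.  0.5 0.2] turn [  0.1 -20.1   0. ]
[0.54, 0.0, 0.345] [ 60.   2. -85.]
[0.54, 0.16, 0.345] [220.   5. -84.]
[0.54, 0.31, 0.345] [370.   7. -84.]
```

Request:
step_arm(
  targets=[
    {"dx": 0.01, "dy": 0.002, "dz": -0.045, "rx": 0, "ry": 0, "rz": 0},
    {"dx": 0.035, "dy": 0.003, "dz": -0.09, "rx": 0, "ry": 0, "rz": 0},
    {"dx": 0.09, "dy": 0.003, "dz": -0.1, "rx": 0, "ry": 0, "rz": 0},
    {"dx": 0.15, "dy": 0.004, "dz": -0.1, "rx": 0, "ry": 0, "rz": 0},
    {"dx": 0.21, "dy": 0.005, "dz": -0.1, "rx": 0, "ry": 0, "rz": 0},
  ],
)

```text
time: 17.2
position: [0.5385, 0.1528, 0.3592]
tool_rot: [0.701, 0.713, 0.0, -0.002]
ft_force: [0.8, 0.1, 0.1]
grip_width: 0.0005
```

Request:
step_arm(
  targets=[
    {"dx": 0.06, "dy": 0, "dz": 0, "rx": 0, "ry": 0, "rz": 0},
    {"dx": 0.12, "dy": 0, "dz": 0, "rx": 0, "ry": 0, "rz": 0},
    {"dx": 0.16, "dy": 0.001, "dz": 0, "rx": 0, "ry": -7, "rz": 0},
    {"dx": 0.17, "dy": 0.001, "dz": 0, "rx": 0, "ry": -14, "rz": 0},
    {"dx": 0.17, "dy": 0.001, "dz": 0, "rx": 0, "ry": -20, "rz": 0},
  ],
)

```text
time: 17.82
position: [0.5345, 0.3253, 0.3574]
tool_rot: [0.689, 0.704, -0.124, 0.123]
ft_force: [0.8, -0.5, -0.3]
grip_width: 0.0005
```

Run:
```python
from h import *
from rig import viewer
c=viewer.camera("scene");crop(c,190,50,450,310,3,"pics/s9.png")
goalt([[.54,.305,.29],[.54,.305,.24],[.54,.27,.24],[.54,.2595,.24]])
```

```text
t 17.88 pos [0.5339 0.3267 0.3557] F [ 0.3  1.8 -0.9] turn [-0.3  0.2  0.5]
[0.54, 0.305, 0.29] [ 2.  6. 69.]
[0.54, 0.305, 0.24] [ 19.   6. 116.]
[0.54, 0.27, 0.24] [-13.   6. 128.]
[0.54, 0.2595, 0.24] [-23.   5. 132.]
```

View pics/s9.png

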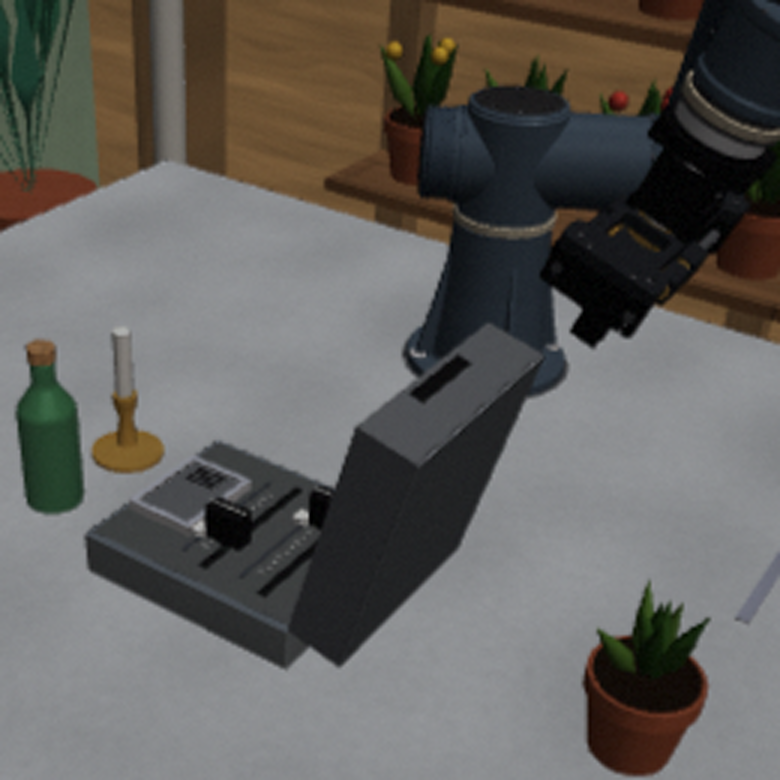

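Request:
step_arm(
  targets=[
    {"dx": 0.01, "dy": 0.003, "dz": 0.03, "rx": 0, "ry": 0, "rz": 0.5},
    {"dx": 0.015, "dy": 0.006, "dz": 0.07, "rx": 0, "ry": 0, "rz": 0.5},
    {"dx": 0.019, "dy": 0.006, "dz": 0.11, "rx": 0, "ry": 0, "rz": 0.5},
    {"dx": 0.01, "dy": 0.006, "dz": 0.118, "rx": 0, "ry": 0, "rz": 0.5},
    {"dx": 0.0, "dy": 0.006, "dz": 0.123, "rx": 0, "ry": 0, "rz": 0.5},
  ],
)

```text
time: 18.5
position: [0.5399, 0.2839, 0.2405]
tool_rot: [0.691, 0.702, -0.125, 0.123]
ft_force: [0.7, 0.0, 0.8]
grip_width: 0.0003
```

Run:
```python
from h import *
goalt([[.54,.2595,.24],[.54,.235,.251],[.54,.209,.261],[.54,.180,.265],[.54,.152,.267],[.54,.125,.268]])
```

```text
t 18.5 pos [0.5399 0.2839 0.2405] F [0.7 0.  0.8] turn [-0.3  0.2  0.1]
[0.54, 0.2595, 0.24] [-23.  -0.   9.]
[0.54, 0.235, 0.251] [-50.  -1.   7.]
[0.54, 0.209, 0.261] [-77.  -1.   7.]
[0.54, 0.18, 0.265] [-106.   -2.   13.]
[0.54, 0.152, 0.267] [-133.   -2.   21.]
[0.54, 0.125, 0.268] [-159.   -2.   29.]
```

Begin the push.

Request:
step_arm(
  targets=[
    {"dx": -0.012, "dy": 0, "dz": 0.005, "rx": 0, "ry": 0, "rz": 0},
    {"dx": -0.024, "dy": 0, "dz": 0.009, "rx": 0, "ry": 0, "rz": 0},
    {"dx": -0.037, "dy": 0, "dz": 0.008, "rx": 0, "ry": 0, "rz": 0},
    {"dx": -0.05, "dy": -0.001, "dz": 0.007, "rx": 0, "ry": 0, "rz": 0},
    {"dx": -0.063, "dy": -0.001, "dz": 0.007, "rx": 0, "ry": 0, "rz": 0},
  ],
)

```text
time: 19.12
position: [0.5415, 0.2243, 0.2566]
tool_rot: [0.691, 0.702, -0.12, 0.123]
ft_force: [3.0, 5.6, -0.7]
grip_width: 0.0007
```

Run:
```python
from h import *
from rig import viewer
c=viewer.camera("scene");crop(c,190,50,450,310,3,"pics/s10.png")
goalt([[.54,.209,.261],[.54,.180,.265],[.54,.152,.267],[.54,.125,.268],[.54,.097,.262],[.54,.068,.253],[.54,.039,.2405]])
```

```text
t 19.18 pos [0.5414 0.2226 0.2573] F [ 0.8  3.5 -2.2] turn [ 0.  -0.1 -0.1]
[0.54, 0.209, 0.261] [-14.  -2.   1.]
[0.54, 0.18, 0.265] [-43.  -2.   7.]
[0.54, 0.152, 0.267] [-70.  -2.  15.]
[0.54, 0.125, 0.268] [-95.  -3.  23.]
[0.54, 0.097, 0.262] [-120.   -3.   38.]
[0.54, 0.068, 0.253] [-144.   -4.   57.]
[0.54, 0.039, 0.2405] [-167.   -4.   78.]
```

View pics/s10.png

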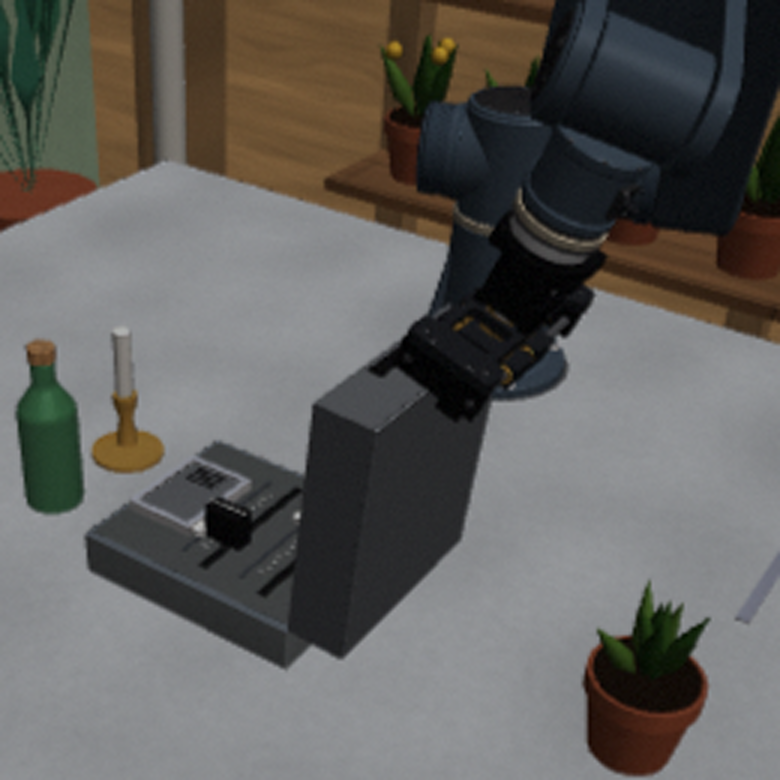

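Request:
step_arm(
  targets=[
    {"dx": -0.016, "dy": -0.001, "dz": 0.001, "rx": 0, "ry": 0, "rz": 0},
    {"dx": -0.034, "dy": -0.002, "dz": 0.005, "rx": 0, "ry": 0, "rz": 0},
    {"dx": -0.052, "dy": -0.002, "dz": 0.01, "rx": 0, "ry": 0, "rz": 0},
    {"dx": -0.07, "dy": -0.002, "dz": 0.015, "rx": 0, "ry": 0, "rz": 0},
    {"dx": -0.088, "dy": -0.003, "dz": 0.021, "rx": 0, "ry": 0, "rz": 0},
  ],
)

```text
time: 19.8
position: [0.5421, 0.1339, 0.2693]
tool_rot: [0.692, 0.702, -0.117, 0.124]
ft_force: [3.2, 6.0, 0.8]
grip_width: 0.0007
```

Run:
```python
from h import *
from rig import viewer
c=viewer.camera("side");crop(c,170,50,430,310,3,"pics/d11.png")
goalt([[.54,.125,.268],[.54,.097,.262],[.54,.068,.253],[.54,.039,.2405],[.54,.018,.224],[.54,-.007,.204],[.54,-.03,.182]])
```

```text
t 19.85 pos [0.5414 0.1313 0.2693] F [2.9 2.3 1. ] turn [ 0.3 -0.2 -0.2]
[0.54, 0.125, 0.268] [-5. -2.  3.]
[0.54, 0.097, 0.262] [-30.  -2.  18.]
[0.54, 0.068, 0.253] [-54.  -2.  37.]
[0.54, 0.039, 0.2405] [-77.  -3.  58.]
[0.54, 0.018, 0.224] [-91.  -3.  81.]
[0.54, -0.007, 0.204] [-108.   -4.  108.]
[0.54, -0.03, 0.182] [-122.   -4.  137.]
```

View pics/d11.png

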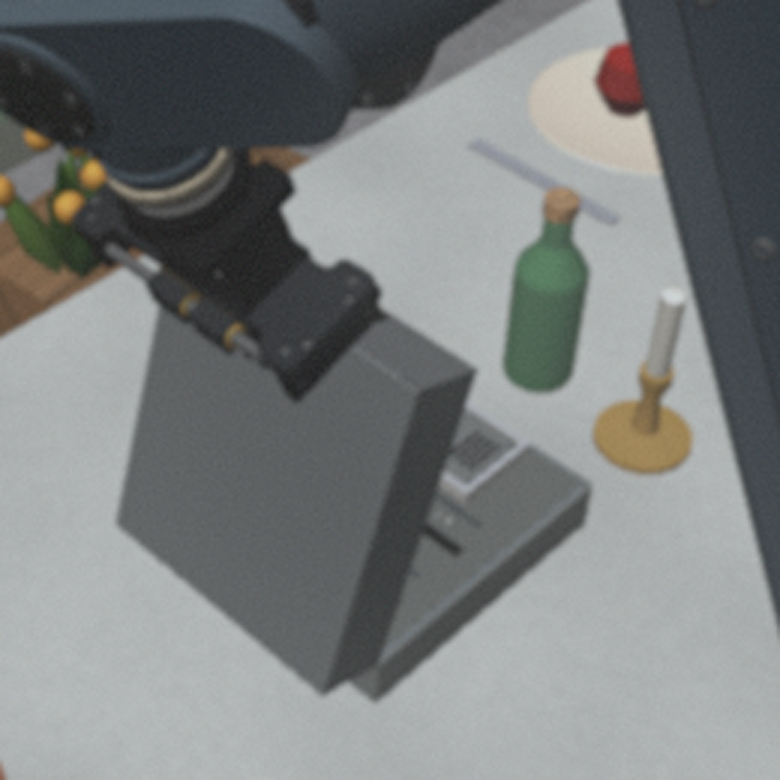

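Working well, with clearances as computed. Continue.

Request:
step_arm(
  targets=[
    {"dx": -0.017, "dy": -0.001, "dz": 0.01, "rx": 0, "ry": 0, "rz": 0},
    {"dx": -0.03, "dy": -0.002, "dz": 0.018, "rx": 0, "ry": 0, "rz": 0},
    {"dx": -0.046, "dy": -0.002, "dz": 0.03, "rx": 0, "ry": 0, "rz": 0},
    {"dx": -0.062, "dy": -0.003, "dz": 0.044, "rx": 0, "ry": 0, "rz": 0},
    {"dx": -0.077, "dy": -0.003, "dz": 0.06, "rx": 0, "ry": 0, "rz": 0},
  ],
)

```text
time: 20.48
position: [0.5418, 0.0375, 0.2402]
tool_rot: [0.692, 0.701, -0.117, 0.127]
ft_force: [3.3, 3.2, 5.2]
grip_width: 0.0001
```

Run:
```python
from h import *
goalt([[.54,.039,.2405],[.54,.018,.224],[.54,-.007,.204],[.54,-.03,.182],[.54,-.042,.162],[.54,-.056,.133],[.54,-.066,.11]])
```

```text
t 20.48 pos [0.5418 0.0375 0.2402] F [3.3 3.2 5.2] turn [ 0.6 -0.1 -0.2]
[0.54, 0.039, 0.2405] [ 1. -2. -1.]
[0.54, 0.018, 0.224] [-13.  -2.  22.]
[0.54, -0.007, 0.204] [-29.  -3.  49.]
[0.54, -0.03, 0.182] [-44.  -4.  78.]
[0.54, -0.042, 0.162] [-48.  -4. 100.]
[0.54, -0.056, 0.133] [-51.  -4. 132.]
[0.54, -0.066, 0.11] [-53.  -5. 158.]
```

Request:
step_arm(
  targets=[
    {"dx": -0.013, "dy": -0.001, "dz": 0.022, "rx": 0, "ry": 0, "rz": 0},
    {"dx": -0.024, "dy": -0.002, "dz": 0.04, "rx": 0, "ry": 0, "rz": 0},
    {"dx": -0.034, "dy": -0.003, "dz": 0.058, "rx": 0, "ry": 0, "rz": 0},
    {"dx": -0.043, "dy": -0.003, "dz": 0.077, "rx": 0, "ry": 0, "rz": 0},
    {"dx": -0.047, "dy": -0.004, "dz": 0.095, "rx": 0, "ry": 0, "rz": 0},
  ],
)

```text
time: 21.1
position: [0.5406, -0.0411, 0.1672]
tool_rot: [0.691, 0.701, -0.117, 0.128]
ft_force: [2.3, -1.5, 5.9]
grip_width: 0.0005
```

Run:
```python
from h import *
from rig import viewer
c=viewer.camera("scene");crop(c,190,50,450,310,3,"pics/s12.png")
goalt([[.54,-.042,.162],[.54,-.056,.133],[.54,-.066,.115],[.54,-.068,.108],[.54,-.068,.104]])
```

```text
t 21.15 pos [ 0.539  -0.0418  0.1652] F [ 1.1 -0.9  1.2] turn [ 0.4 -0.  -0.2]
[0.54, -0.042, 0.162] [1. 1. 3.]
[0.54, -0.056, 0.133] [-2.  1. 35.]
[0.54, -0.066, 0.115] [-6.  0. 55.]
[0.54, -0.068, 0.108] [-5.  0. 63.]
[0.54, -0.068, 0.104] [-4.  0. 66.]
```

View pics/s12.png

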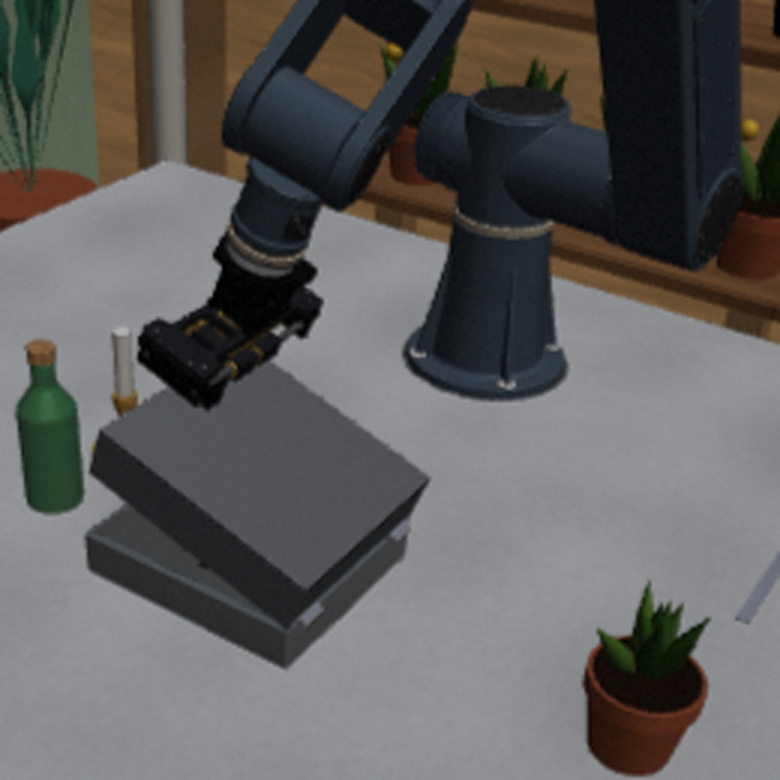

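Request:
step_arm(
  targets=[
    {"dx": 0, "dy": 0.001, "dz": 0.014, "rx": 0, "ry": 0, "rz": 0},
    {"dx": -0.001, "dy": 0.001, "dz": 0.026, "rx": 0, "ry": 0, "rz": 0},
    {"dx": -0.002, "dy": 0.001, "dz": 0.036, "rx": 0, "ry": 0, "rz": 0},
    {"dx": -0.003, "dy": 0, "dz": 0.045, "rx": 0, "ry": 0, "rz": 0},
    {"dx": -0.004, "dy": 0, "dz": 0.052, "rx": 0, "ry": 0, "rz": 0},
  ],
)

```text
time: 21.78
position: [0.5395, -0.0637, 0.1176]
tool_rot: [0.692, 0.701, -0.119, 0.127]
ft_force: [0.1, 0.7, 4.4]
grip_width: 0.0004
```

Run:
```python
from h import *
goalt([[.54,-.065,.108],[.54,-.065,.104],[.54,-.065,.1],[.54,-.065,.096]])
```

```text
t 21.77 pos [ 0.5395 -0.0637  0.1176] F [0.1 0.7 4.4] turn [ 0.4  0.  -0.2]
[0.54, -0.065, 0.108] [2. 0. 9.]
[0.54, -0.065, 0.104] [ 3.  0. 13.]
[0.54, -0.065, 0.1] [ 5.  0. 17.]
[0.54, -0.065, 0.096] [ 6.  0. 21.]
```

Request:
step_arm(
  targets=[
    {"dx": 0.001, "dy": 0, "dz": 0.004, "rx": 0, "ry": 0, "rz": 0},
    {"dx": 0.002, "dy": 0, "dz": 0.007, "rx": 0, "ry": 0, "rz": 0},
    {"dx": 0.002, "dy": 0, "dz": 0.009, "rx": 0, "ry": 0, "rz": 0},
    {"dx": 0.003, "dy": 0, "dz": 0.011, "rx": 0, "ry": 0, "rz": 0},
    {"dx": 0.003, "dy": 0, "dz": 0.012, "rx": 0, "ry": 0, "rz": 0},
  ],
)

```text
time: 22.4
position: [0.5396, -0.0651, 0.1072]
tool_rot: [0.692, 0.701, -0.12, 0.127]
ft_force: [-4.2, 2.1, 20.4]
grip_width: 0.0005
```

Request:
step_arm(
  targets=[
    {"dx": 0, "dy": 0, "dz": 0.001, "rx": 0, "ry": 0, "rz": 0},
    {"dx": 0, "dy": 0, "dz": 0.001, "rx": 0, "ry": 0, "rz": 0},
    {"dx": 0, "dy": 0, "dz": 0.001, "rx": 0, "ry": 0, "rz": 0},
    {"dx": 0, "dy": 0, "dz": -0.02, "rx": 0, "ry": 0, "rz": 0},
    {"dx": 0.01, "dy": 0, "dz": -0.08, "rx": 0, "ry": 0, "rz": 0},
  ],
)

```text
time: 23.02
position: [0.5355, -0.0276, 0.1762]
tool_rot: [0.692, 0.701, -0.122, 0.123]
ft_force: [1.4, 0.3, -0.9]
grip_width: 0.0007
```

Request:
step_arm(
  targets=[
    {"dx": 0, "dy": 0, "dz": -0.05, "rx": 0, "ry": 0, "rz": 0},
    {"dx": 0, "dy": 0, "dz": -0.1, "rx": 0, "ry": 0, "rz": 0},
    {"dx": 0, "dy": 0, "dz": -0.13, "rx": 0, "ry": 0, "rz": 0},
    {"dx": 0, "dy": 0, "dz": -0.14, "rx": 0, "ry": 0, "rz": 0},
    {"dx": 0, "dy": 0, "dz": -0.14, "rx": 0, "ry": 0, "rz": 0},
  ],
)

```text
time: 23.65
position: [0.5343, 0.0206, 0.3069]
tool_rot: [0.692, 0.701, -0.122, 0.123]
ft_force: [-0.0, -0.8, -0.2]
grip_width: 0.0007
```

Run:
```python
from h import *
from rig import viewer
q=np.array([.5422,.0181,.0156])
for n in("scene","side"):
    c=viewer.camera(n)
    crop(c,*( (190,100,450,310) if n=="scene" else (170,100,430,310)),3,f"pics/{n}13.png")
    P=cloud(c).reshape(-1,3);P=P[np.isfinite(P).all(1)];d=P[:,:2]-q[:2];cc,s=np.cos(q[2]),np.sin(q[2])
    B=np.c_[cc*d[:,0]+s*d[:,1],-s*d[:,0]+cc*d[:,1],P[:,2]]
    m=(abs(B[:,0])<.1)&(abs(B[:,1])<.115)&(B[:,2]>.095)&(B[:,2]<.135);B=B[m]
    A=np.c_[B[:,:2],np.ones(len(B))];k=np.linalg.lstsq(A,B[:,2],rcond=None)[0]
    for _ in range(3):
        r=abs(A@k-B[:,2])<.004;k=np.linalg.lstsq(A[r],B[r,2],rcond=None)[0]
    print(n,r.sum(),"slope",k.round(4))
goalt([[.54,-.06,.3]])
```

```text
scene 2962 slope [-0.0002  0.0019  0.1097]
side 6432 slope [ 0.0016 -0.0017  0.1137]
t 23.75 pos [0.5338 0.02   0.3058] F [ 0.5 -0.  -0.5] turn [-0.3 -0.1 -0.2]
[0.54, -0.06, 0.3] [-73.   5.  33.]
```

View pics/scene13.png

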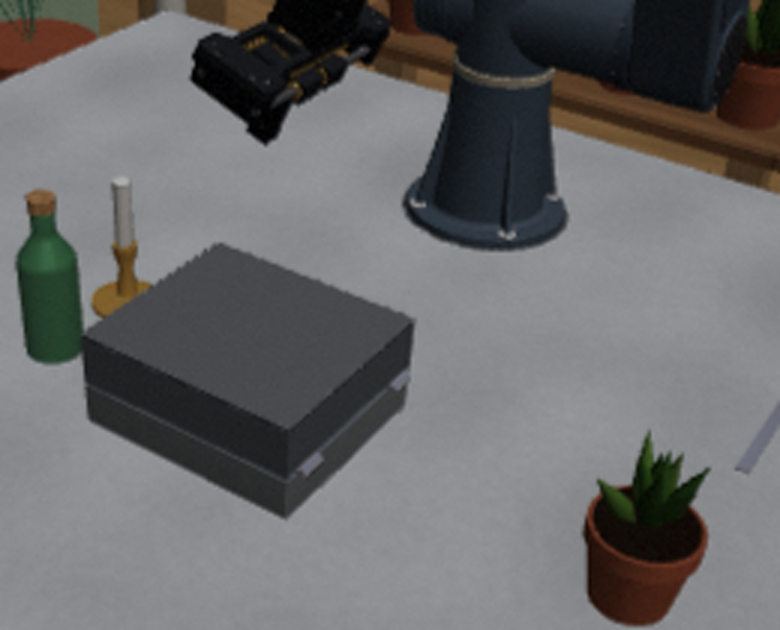

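View pics/side13.png

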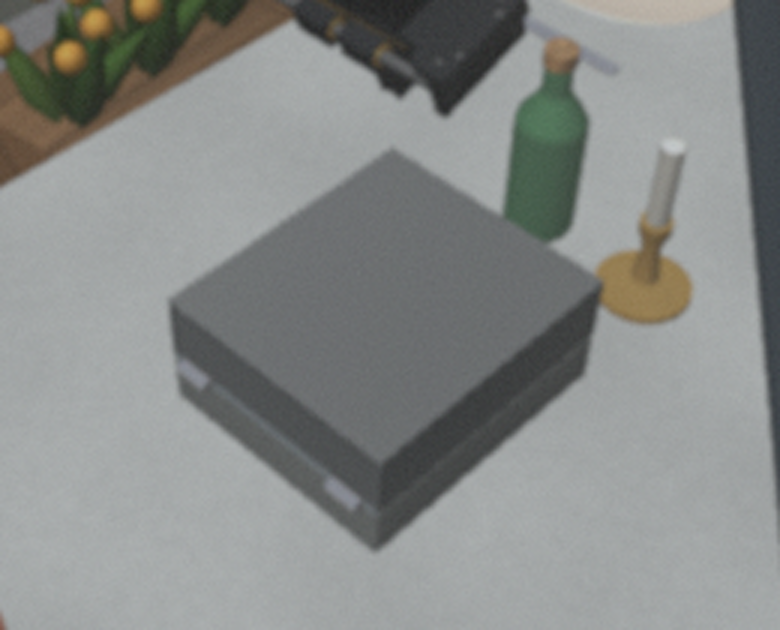

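The cover is shut: both cameras put its face within about 0.002 rad of level, at 0.110–0.114 m. The bottle, candlestick and plant look unmoved in both pictures, and the arm is clear.

```bash
python3 -c "
from rig import robot; print(robot.hand_in())"
```

```text
the job is handed in; nothing more can be done
None
```

The dimmer box is ready and I handed the job in at about 23.8 s of the 64 s allowed. No verdict was reported. With the cover still open, I did these in order:

1. **Module:** I pressed it down with closed fingers until the force rose to about 18 N. The side camera then showed its top 11.8 mm above the panel, against 12 mm for flush.
2. **Dimmers:** I gripped each paddle and slid it to its tab. The wrist camera then showed the left grip 0.6 mm and the right grip 0.5 mm from its tab along the track; the tabs measured where they had been at the start.
3. **Cover:** I then pushed it over with tilted fingers and pressed it to its stop at about 20 N. Both fixed cameras show its face within about 0.002 rad of level, at 110–114 mm (111 mm expected).

In the last pictures the bottle, candlestick and plant look unmoved, and the robot was touching nothing. I could not see the grips again once the cover was shut.

**Disagreements:**
- **Fingertip position:** the fingertips are about 8 mm behind the reported TCP, not 19 mm ahead as `robot.tip_reach` says. The first module press therefore stopped short in the air. I worked from the measured offset afterwards.
- **Cameras:** they differed from each other by 2–4 mm in absolute position, so I relied on relative measurements within one picture.

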